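Stack and count component trays on the drying base

ROBOT

A 6-joint arm with a two-finger parallel gripper is mounted at the origin on a cart in front of the work surface, level with it; the furniture and walls round the work are solid. World frame = base frame: x ahead of the robot, y to its left, z up, the work surface at z = 0. Lengths are in m, angles in rad, forces in N, time in s.
With the tool pointing down it reaches from about 0.35 to 0.775 m from the base axis. Payload 5.5 kg.
Tool frame: the origin (TCP) lies at the very end of the fingers, on their centre line; the grasp point (between the pads) lies 19 mm behind it; z points along the fingers, y is the line along which they close (so a half turn about z gives the same grasp; the last joint's range is limited). The gripper opens to 85 mm and grips with 20 to 120 N. Pads are 22 mm wide; open, the fingers measure 114 mm over their backs; the gripper's body (76 mm by 85 mm) begins 54 mm behind the grasp point. The pads swing forward as they close: fully open they stand 13 mm farther back than shut.
Start: joints at [-1.438, 0.313, 0.046, 1.304, 0, 1.431], TCP at [0.155, -0.554, 0.231] pointing down, gripper open.
Joint ranges: [-2.76, 2.76], [-0.86, 1.69], [-1.03, 1.26], [-2.2, 2.34], [-1.47, 1.5], [-3.14, 3.14]. Speed limits (rad/s): [2.57, 2.57, 3.14, 3.14, 3.14, 3.14].

INTERFACE

Orientations are given as a unit quaternion [w, x, y, z].
In Python, from workcell import env, cams, ticket, spotter gives the robot as it stands.
- The arm moves only by the tool jog_arm, never from a script. Its argument "increments" is a list that holds one entry, the list of rows, each a list of 7 numbers: the shift along the tool's x, y, z in units of 0.25 m (1.0 is 0.25 m), then the turn, a rotation vector about the tool's x, y, z in units of 180 degrees (1.0 is 180 degrees), then the closure in counts, from 0 (fully open) to 255 (shut). A call has 1 to 20 rows; each row shifts and turns the commanded pose from where the row before left it, along the tool's axes as they then stand; what a row does not reach is not made up. A row lasts 1/10 s, in which the tool goes at most 50 mm and 8.59 degrees, less where a joint would pass 70% of its speed; a pose out of reach is approached as far as the arm can. A call with a number of a shift or a turn outside -1 to 1 is refused whole. A call with a gripper value outside its range is refused whole. The fingers move at their own pace and stop on an object; "force" is the grip in N (left out, the last holds). Time passes only in rows, so rows that do not move let the fingers close. It gives the time, the measured TCP pose, the force, the opening and the grip force at its end, in the units of the state.
- env.get_state(): the state, without advancing time (a new reading comes with each control period).
- cams.read_camera(name): name is "side" or "top"; returns a dict with "pixels" (400x640x3 uint8, red, green, blue), "fx", "fy", "cx", "cy" (pixels), "xyz" and "attitude" of the camera in the world. Camera axes: x right, y down, z forward; pixel columns grow to the right and rows downward; lengths in m; the calibration is good to about 2 mm. A picture is of the moment at which its call begins. There is no depth.
- ticket.hand_in(): hands the job in; it is judged then, once.
Trained networks look in the newest picture that a camera, given by its name, has taken for a name from the list of things; names that differ only in an ending like _2 or _b are one class to them, and where a whole thing is asked for, a point or a joint stands for the part that bears it (a point fixed in the world has none). Each returns a list of dicts, best first, with "conf" (0 to 1); they miss things now and then, are a little off and sometimes report something else, mostly with a low value. They report only what shows in the picture. A call takes as long as a camera call. They do not tell look-alikes from the thing itself.
- spotter.find_in(target, camera): "uv" ([column, row] in pixels, amid what is visible of it).
- spotter.cut_out(target, camera): "region" (400x640 bool, what is visible of it) and "uv" ([column, row] in pixels, amid what is visible of it).
- spotter.landmark_of(target, camera): "uv" ([column, row] in pixels: a listed point, or the origin of a listed thing).
The state is a dict: "clock": time; "joint_pos": joint angles; "qvel": joint speeds; "tau": joint torques, N m; "tcp_pos": TCP position; "orientation": TCP orientation; "wrist_force": force on the tool from outside, world axes, zero at the start; "ft_torque": the same for the moment, N m; "finger_gap": finger opening in m; "grip_force": force on a finger pad.
Only numpy, scipy, OpenCV 4.12 (cv2) and the standard library are available. Lean on these libraries where they do the work, as an engineer would, in place of code of your own. Each camera call takes 0.05 s, during which the arm holds its last target. There are 200 camera calls.

TASK

Get the component trays ready for drying: first click the red load lever of the drying base all the way back to zero (the green dot). Then stack every black tray on the base, cut corners matching so each one seats fully on the one below, and after each tray click the lever forward exactly one notch before you bring the next. When all are stacked and counted, cover the stack with the one white cover whose size fits the trays, leave the two covers of other sizes alone and do not shove the green circuit board about.

Things in the scene. Friction and masses are not known exactly. Their poses are not given: they have to be found in the camera images.
- tray_a: black tray (None if absent), 62 x 100 mm (own x, y); origin: centre of underside. Walls upright from 0 to 20 mm, then a land 51 x 89 mm, 6 mm high, with chips fixed on it. Hollow below: a skirt 3 mm thick, 7 mm deep, fits over the land below with 2.5 mm clearance and rests on its shoulder: stack pitch 20 mm. Both corners of the +y end are cut by 14 mm; turned round it will not seat. 70 to 120 g.
- tray_b: black tray (None if absent), 62 x 100 mm (own x, y); origin: centre of underside. Walls upright from 0 to 20 mm, then a land 51 x 89 mm, 6 mm high, with chips fixed on it. Hollow below: a skirt 3 mm thick, 7 mm deep, fits over the land below with 2.5 mm clearance and rests on its shoulder: stack pitch 20 mm. Both corners of the +y end are cut by 14 mm; turned round it will not seat. 70 to 120 g.
- tray_c: black tray (None if absent), 62 x 100 mm (own x, y); origin: centre of underside. Walls upright from 0 to 20 mm, then a land 51 x 89 mm, 6 mm high, with chips fixed on it. Hollow below: a skirt 3 mm thick, 7 mm deep, fits over the land below with 2.5 mm clearance and rests on its shoulder: stack pitch 20 mm. Both corners of the +y end are cut by 14 mm; turned round it will not seat. 70 to 120 g.
- tray_d: black tray (None if absent), 62 x 100 mm (own x, y); origin: centre of underside. Walls upright from 0 to 20 mm, then a land 51 x 89 mm, 6 mm high, with chips fixed on it. Hollow below: a skirt 3 mm thick, 7 mm deep, fits over the land below with 2.5 mm clearance and rests on its shoulder: stack pitch 20 mm. Both corners of the +y end are cut by 14 mm; turned round it will not seat. 70 to 120 g.
- cover_mid: white cover with a blue grip bar, 62 x 100 mm (own x, y); the one that fits the trays: it seats over the land of the top tray just as a tray does. Origin: centre of the underside. 13 mm high with a 7 mm deep hollow skirt (3 mm wall), both corners of the +y end cut off; the grip bar on top, 12 mm wide (x) and 44 mm long (y), rises from 13 to 33 mm above the origin. 70 g.
- cover_small: white cover with a blue grip bar, 50 x 84 mm (own x, y); too small for the trays. Origin: centre of the underside. 13 mm high with a 7 mm deep hollow skirt (3 mm wall), both corners of the +y end cut off; the grip bar on top, 12 mm wide (x) and 44 mm long (y), rises from 13 to 33 mm above the origin. 70 g.
- cover_large: white cover with a blue grip bar, 78 x 118 mm (own x, y); too large for the trays. Origin: centre of the underside. 13 mm high with a 7 mm deep hollow skirt (3 mm wall), both corners of the +y end cut off; the grip bar on top, 12 mm wide (x) and 44 mm long (y), rises from 13 to 33 mm above the origin. 70 g.
- seat (a point): centre of the drying base's seat, on the shoulder where the first tray's underside rests, 20 mm above the bench; axes turn with the base, z up. A tray seats with its x and y parallel to these, the same way round. The seat is 62 x 100 mm with a land 51 x 89 x 6 mm and cut corners at its +y end, like a tray. Base fixed to the bench.
- station: the grey drying base: plate 126 x 284 mm (x, y), 12 mm high; origin at the centre of its underside. The seat lies 65 mm toward +y of it, the white lever housing (24 mm high) 85 mm toward -y.
- lever (a joint): angle of the load lever, rad, about the vertical, growing counter-clockwise from above. It clicks into notches 0 (green dot, nearest the seat), 0.35 (one dot), 0.7 (two dots), 1.05 (three dots), 1.4 (four dots, farthest from the seat), and springs to the nearest when let go. About 6 N at the post takes it over a notch.
- lever_tip (a point): centre of the top of the lever's upright red thumb post, 62 mm above the bench; post 14 mm in diameter, free from 36 mm up. It stands 55 mm from the vertical pivot, which lies at x +30, y -150 mm in the axes of seat. At lever value q the post lies from the pivot along the seat's -x axis turned by (q - 0.7) rad counter-clockwise.
- board_green: green circuit board, bystander, 56 x 85 x 17 mm; origin at the centre of the underside
Mind the look-alikes: they are no part of the job. What is shaped like the tray_c but yellow is not meant.

How it is judged:
On the way, in this order (a step that is already met when the one before it is completed fails the run):
1. the lever is clicked back to zero (value of joint lever between -0.1 and 0.1 rad), for 0.3 s.
2. a first tray is seated on the base, lever still at zero (all of step 1 and ((z of tray_a in the frame of seat between -0.003 and 0.003 m and horizontal distance between tray_a and seat below 0.014 m and angle between tray_a's own z axis and vertical below 0.06 rad) or (z of tray_b in the frame of seat between -0.003 and 0.003 m and horizontal distance between tray_b and seat below 0.014 m and angle between tray_b's own z axis and vertical below 0.06 rad) or (z of tray_c in the frame of seat between -0.003 and 0.003 m and horizontal distance between tray_c and seat below 0.014 m and angle between tray_c's own z axis and vertical below 0.06 rad) or (z of tray_d in the frame of seat between -0.003 and 0.003 m and horizontal distance between tray_d and seat below 0.014 m and angle between tray_d's own z axis and vertical below 0.06 rad))), for 0.2 s.
3. the lever is clicked to the first notch (value of joint lever between 0.25 and 0.45 rad), for 0.3 s.
4. a second tray is seated on the first, lever still in the first notch (all of step 3 and ((z of tray_a in the frame of seat between 0.017 and 0.023 m and horizontal distance between tray_a and seat below 0.014 m and angle between tray_a's own z axis and vertical below 0.06 rad) or (z of tray_b in the frame of seat between 0.017 and 0.023 m and horizontal distance between tray_b and seat below 0.014 m and angle between tray_b's own z axis and vertical below 0.06 rad) or (z of tray_c in the frame of seat between 0.017 and 0.023 m and horizontal distance between tray_c and seat below 0.014 m and angle between tray_c's own z axis and vertical below 0.06 rad) or (z of tray_d in the frame of seat between 0.017 and 0.023 m and horizontal distance between tray_d and seat below 0.014 m and angle between tray_d's own z axis and vertical below 0.06 rad))), for 0.2 s.
5. the lever is clicked to the second notch (value of joint lever between 0.6 and 0.8 rad), for 0.3 s.
6. a third tray is seated on the second, lever still in the second notch (all of step 5 and ((z of tray_a in the frame of seat between 0.037 and 0.043 m and horizontal distance between tray_a and seat below 0.014 m and angle between tray_a's own z axis and vertical below 0.06 rad) or (z of tray_b in the frame of seat between 0.037 and 0.043 m and horizontal distance between tray_b and seat below 0.014 m and angle between tray_b's own z axis and vertical below 0.06 rad) or (z of tray_c in the frame of seat between 0.037 and 0.043 m and horizontal distance between tray_c and seat below 0.014 m and angle between tray_c's own z axis and vertical below 0.06 rad) or (z of tray_d in the frame of seat between 0.037 and 0.043 m and horizontal distance between tray_d and seat below 0.014 m and angle between tray_d's own z axis and vertical below 0.06 rad))), for 0.2 s.
7. the lever is clicked to the third notch (value of joint lever between 0.95 and 1.15 rad), for 0.3 s.
8. the fourth tray, if there is one, is seated with the lever still in the third notch; if there are only three, the fitting cover is on (all of step 7 and (((z of tray_a in the frame of seat between 0.057 and 0.063 m and horizontal distance between tray_a and seat below 0.014 m and angle between tray_a's own z axis and vertical below 0.06 rad) or (z of tray_b in the frame of seat between 0.057 and 0.063 m and horizontal distance between tray_b and seat below 0.014 m and angle between tray_b's own z axis and vertical below 0.06 rad) or (z of tray_c in the frame of seat between 0.057 and 0.063 m and horizontal distance between tray_c and seat below 0.014 m and angle between tray_c's own z axis and vertical below 0.06 rad) or (z of tray_d in the frame of seat between 0.057 and 0.063 m and horizontal distance between tray_d and seat below 0.014 m and angle between tray_d's own z axis and vertical below 0.06 rad)) or (horizontal distance between each of tray_a, tray_b, tray_c, tray_d, cover_mid and seat below 0.014 m and angle between each of tray_a, tray_b, tray_c, tray_d, cover_mid's own z axis and vertical below 0.06 rad and z of each of tray_a, tray_b, tray_c, tray_d in the frame of seat below 0.05 m and z of cover_mid in the frame of seat between 0.057 and 0.063 m))), for 0.2 s.
At the end, for the whole second after the job is handed in: every tray present is seated in the stack (3 mm in height at 20 mm pitch, 14 mm sideways, 0.06 rad tilt), the 62 x 100 mm cover is seated likewise on the top tray, the lever rests within 0.1 rad of the notch that counts the trays (1.05 three, 1.4 four), all at rest (horizontal distance between each of tray_a, tray_b, tray_c, tray_d, cover_mid and seat below 0.014 m and angle between each of tray_a, tray_b, tray_c, tray_d, cover_mid's own z axis and vertical below 0.06 rad and linear speed of each of tray_a, tray_b, tray_c, tray_d, cover_mid below 0.02 m/s and ((z of any of tray_a, tray_b, tray_c, tray_d in the frame of seat above 0.05 m and value of joint lever between 1.3 and 1.5 rad and z of cover_mid in the frame of seat between 0.077 and 0.083 m) or (z of each of tray_a, tray_b, tray_c, tray_d in the frame of seat below 0.05 m and value of joint lever between 0.95 and 1.15 rad and z of cover_mid in the frame of seat between 0.057 and 0.063 m))); the robot touches nothing.
It fails at once if the too small cover is pushed more than 60 mm from its place (distance of cover_small from where it was at the start of the episode above 0.06 m).
It fails at once if the too large cover is pushed more than 60 mm from its place (distance of cover_large from where it was at the start of the episode above 0.06 m).
It fails at once if the green board is pushed more than 50 mm from its place (distance of board_green from where it was at the start of the episode above 0.05 m).
It fails at once if the cover is seated on a fourth tray that the lever has not counted yet (((z of tray_a in the frame of seat between 0.057 and 0.063 m and horizontal distance between tray_a and seat below 0.014 m and angle between tray_a's own z axis and vertical below 0.06 rad) or (z of tray_b in the frame of seat between 0.057 and 0.063 m and horizontal distance between tray_b and seat below 0.014 m and angle between tray_b's own z axis and vertical below 0.06 rad) or (z of tray_c in the frame of seat between 0.057 and 0.063 m and horizontal distance between tray_c and seat below 0.014 m and angle between tray_c's own z axis and vertical below 0.06 rad) or (z of tray_d in the frame of seat between 0.057 and 0.063 m and horizontal distance between tray_d and seat below 0.014 m and angle between tray_d's own z axis and vertical below 0.06 rad)) and z of cover_mid in the frame of seat between 0.077 and 0.083 m and horizontal distance between cover_mid and seat below 0.014 m and angle between cover_mid's own z axis and vertical below 0.06 rad and value of joint lever below 1.25 rad).
Of tray_a, tray_b, tray_c, tray_d only 3 to 4 are there at a start; the rules pass over those that are not, and their reading is None.
At some moment in a run one of tray_a, tray_b, tray_c, tray_d, cover_mid may be knocked a few centimetres aside while the robot is not near it.
Once in a run the grip may slacken for a moment while it holds something.
It also fails if it takes over 210 s, if anything falls off the work surface, if the arm or the gripper's body presses on something with over 40 N, if the wrist force passes 120 N, or if a joint passes its speed limit or range.

## Working session

There is one attempt and no reset: what is moved stays moved. The work goes in short steps, Python scripts to look and compute and a tool call to move; the robot and the scene stay as the last step left them, time stands still between calls to the robot, and variables do not carry over. Pictures are saved under pics/ and viewed, at most 14 in all, crops included, and the job is handed in when it is done.

Besides the shell and the picture viewer there is one more tool, called after ">>>" in YAML: its name, and indented under it one key for each argument. jog_arm: Moves the arm, as the interface text tells. Shifts and turns lie within -1 to 1; 1 stands for 0.25 m of shift or 180 degrees of turn. Its arguments: {"type":"object","properties":{"increments":{"type":"array"},"force":{"type":"number"}},"required":["increments"]}

```bash
ls; mkdir -p pics; python3 - <<'E'
from workcell import env,cams,spotter
import cv2,numpy as np
s=env.get_state();print({k:np.round(v,3).tolist() for k,v in s.items()})
for n in("top","side"):
    c=cams.read_camera(n);print(n,{k:np.round(c[k],4).tolist() for k in c if k!="pixels"})
    cv2.imwrite(f"pics/{n}0.png",c["pixels"][:,:,::-1])
    for t in("tray_a","cover_mid","cover_small","cover_large","board_green","station","lever_tip","seat"):
        print(t,[(np.round(d["uv"]).tolist(),round(d["conf"],2)) for d in spotter.landmark_of(t,n)])
E
```

```text
pics
{'clock': 0.0, 'joint_pos': [-1.438, 0.314, 0.045, 1.304, -0.0, 1.431], 'qvel': [0.0, 0.001, 0.001, -0.001, -0.0, -0.001], 'tau': [0.0, -48.063, 29.853, 0.02, -0.0, 0.0], 'tcp_pos': [0.155, -0.553, 0.23], 'orientation': [-0.001, 0.991, 0.136, 0.0], 'wrist_force': [0.33, -0.636, 0.142], 'ft_torque': [0.03, -0.031, 0.02], 'grip_force': 0.0, 'finger_gap': 0.085}
top {'fx': 455.0724, 'fy': 455.0724, 'cx': 313.4127, 'cy': 197.4908, 'xyz': [0.3984, 0.0474, 1.8163], 'attitude': [0.0208, -0.6968, 0.7158, -0.0409]}
tray_a [([300.0, 168.0], 0.95), ([425.0, 205.0], 0.78), ([384.0, 222.0], 0.73), ([296.0, 217.0], 0.47)]
cover_mid [([236.0, 195.0], 0.63)]
cover_small [([379.0, 188.0], 0.69), ([381.0, 223.0], 0.38)]
cover_large [([202.0, 211.0], 0.8)]
board_green [([204.0, 171.0], 0.84)]
station [([311.0, 213.0], 0.79), ([381.0, 221.0], 0.27)]
lever_tip [([334.0, 214.0], 0.55)]
seat [([294.0, 215.0], 0.76)]
side {'fx': 363.7638, 'fy': 363.7638, 'cx': 320.6995, 'cy': 195.6908, 'xyz': [0.2962, 0.6308, 1.1265], 'attitude': [0.0531, -0.1812, 0.9416, -0.2789]}
tray_a [([325.0, 291.0], 0.92), ([365.0, 123.0], 0.88), ([372.0, 154.0], 0.86), ([282.0, 213.0], 0.65)]
cover_mid [([280.0, 281.0], 0.64), ([332.0, 231.0], 0.3)]
cover_small [([336.0, 152.0], 0.69)]
cover_large [([276.0, 333.0], 0.93), ([324.0, 292.0], 0.21)]
board_green [([228.0, 308.0], 0.7)]
station [([328.0, 290.0], 0.6), ([334.0, 216.0], 0.56)]
lever_tip [([347.0, 188.0], 0.42)]
seat [([330.0, 231.0], 0.62)]
```

```bash
python3 - <<'E'
import cv2
a=cv2.imread("pics/top0.png")[120:280,160:460]
cv2.imwrite("pics/top0z.png",cv2.resize(a,(780,416),interpolation=cv2.INTER_CUBIC))
a=cv2.imread("pics/side0.png")[90:370,180:460]
cv2.imwrite("pics/side0z.png",cv2.resize(a,(600,600),interpolation=cv2.INTER_CUBIC))
E
```

```text
(no output)
```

View pics/top0z.png

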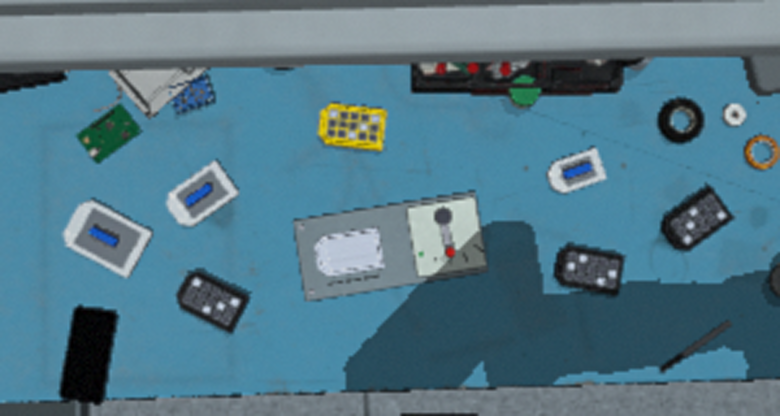

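View pics/side0z.png

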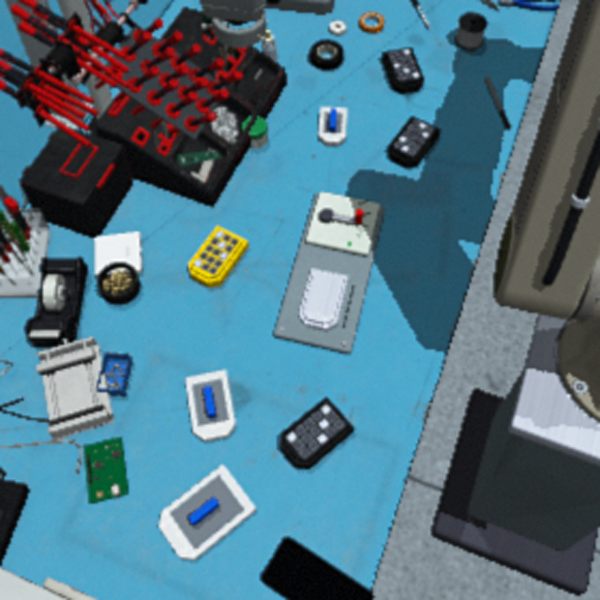

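Both pictures show three black trays (top px about (241,234), (387,223), (428,203)), a yellow look-alike at (296,168), and covers: large (202,211), mid (236,195), small (382,186). The lever sits near notch 2 or so. I also need the full top view in case the arm hides a fourth tray.

```bash
cat > h.py <<'E'
from workcell import env,cams,spotter
import cv2,numpy as np
from scipy.optimize import minimize
from scipy.spatial.transform import Rotation as R
def grab(names=("top","side")): return {n:cams.read_camera(n) for n in names}
def proj(c,P):
    w,x,y,z=c["attitude"];p=R.from_quat([x,y,z,w]).inv().apply(np.asarray(P,float)-c["xyz"])
    return np.c_[c["fx"]*p[:,0]/p[:,2]+c["cx"],c["fy"]*p[:,1]/p[:,2]+c["cy"]]
def ray(c,uv,z):
    w,x,y,q=c["attitude"];d=R.from_quat([x,y,q,w]).apply([(uv[0]-c["cx"])/c["fx"],(uv[1]-c["cy"])/c["fy"],1])
    return (np.array(c["xyz"])+d*(z-c["xyz"][2])/d[2])[:2]
def outl(w,l,cut): 
    a,b=w/2,l/2;return np.array([[-a,-b],[a,-b],[a,b-cut],[a-cut,b],[-a+cut,b],[-a,b-cut]]) if cut else np.array([[-a,-b],[a,-b],[a,b],[-a,b]])
SH={"tray":[(62,100,14,0,20),(51,89,12,20,26)],"cover_mid":[(62,100,14,0,13),(12,44,0,13,33)],"cover_small":[(50,84,12,0,13),(12,44,0,13,33)],
 "cover_large":[(78,118,14,0,13),(12,44,0,13,33)],"station":[(126,284,0,0,12)],"seat":[(62,100,14,-8,0),(51,89,12,0,6)]}
def pts(part,p,z0=0):
    w,l,c,a,b=part;o=outl(w,l,c)/1e3;C,S=np.cos(p[2]),np.sin(p[2]);o=o@np.array([[C,S],[-S,C]])+p[:2]
    return np.r_[np.c_[o,np.full(len(o),z0+a/1e3)],np.c_[o,np.full(len(o),z0+b/1e3)]]
def render(c,shape,p,z0,box,k=8):
    u0,v0,u1,v1=box;im=np.zeros(((v1-v0)*k,(u1-u0)*k),np.uint8)
    for part in SH[shape]:
        q=(proj(c,pts(part,p,z0))-[u0,v0]+0.5)*k-.5
        cv2.fillConvexPoly(im,cv2.convexHull(np.round(q*16).astype(np.int32)),255,shift=4)
    return cv2.resize(im,(u1-u0,v1-v0),interpolation=cv2.INTER_AREA)/255.
def fit(cs,masks,shape,p0,z0=0,yaws=None):
    """masks {cam:soft mask}; returns pose, mean IoU"""
    bx={}
    for n in masks:
        uv=proj(cs[n],[[p0[0],p0[1],z0]])[0];r=25 if shape!="station" else 60
        bx[n]=(int(max(0,uv[0]-r)),int(max(0,uv[1]-r)),int(min(640,uv[0]+r)),int(min(400,uv[1]+r)))
    def cost(p):
        t=0
        for n in masks:
            m=masks[n][bx[n][1]:bx[n][3],bx[n][0]:bx[n][2]];r=render(cs[n],shape,p,z0,bx[n])
            t+=1-np.minimum(m,r).sum()/max(np.maximum(m,r).sum(),1e-6)
        return t/len(masks)
    best=None
    for y in (np.arange(0,2*np.pi,np.pi/6) if yaws is None else yaws):
        s=np.array([p0[0],p0[1],y]);sim=np.vstack([s,s+[.008,0,0],s+[0,.008,0],s+[0,0,.2]])
        o=minimize(cost,s,method="Nelder-Mead",options=dict(initial_simplex=sim,xatol=1e-4,fatol=1e-5,maxiter=150))
        if best is None or o.fun<best.fun: best=o
    return best.x,1-best.fun
def cuts(t,n,cmin=.2): return [(d["region"].astype(float),d["uv"],d["conf"]) for d in spotter.cut_out(t,n) if d["conf"]>cmin]
def find(t,cs=None,cmin=.2,zc=.012):
    """pair masks of both cams by ground position and fit"""
    cs=cs or grab();M={n:cuts(t,n,cmin) for n in cs};sh="tray" if t.startswith("tray") else t;out=[]
    for m,uv,cf in M["top"]:
        g=ray(cs["top"],uv,zc);b=[x for x in M["side"] if np.linalg.norm(ray(cs["side"],x[1],zc)-g)<.03]
        mk={"top":m}
        if b: mk["side"]=b[0][0]
        px=cs["top"]["pixels"][m>0].mean(0)
        p,i=fit(cs,mk,sh,g);out.append((p,i,len(mk),cf,px.round()))
    used=[x for x in M["side"] if not any(np.linalg.norm(ray(cs["side"],x[1],zc)-ray(cs["top"],y[1],zc))<.03 for y in M["top"])]
    for m,uv,cf in used:
        p,i=fit(cs,{"side":m},sh,ray(cs["side"],uv,zc));out.append((p,i,-1,cf,cs["side"]["pixels"][m>0].mean(0).round()))
    return out
E
python3 - <<'E'
from h import *
cs=grab()
im=cs["top"]["pixels"][:,:,::-1].copy();si=cs["side"]["pixels"][:,:,::-1].copy();D={"top":im,"side":si}
for t in("tray_a","cover_mid","cover_small","cover_large","station"):
    for p,i,k,cf,px in find(t,cs):
        print(t,p.round(4).tolist(),"iou%.2f"%i,k,"%.2f"%cf,px.tolist(),"r%.2f"%np.hypot(*p[:2]))
for n in cs: print(n,[(np.round(d["uv"],1).tolist(),round(d["conf"],2)) for d in spotter.landmark_of("lever_tip",n)],[ray(cs[n],d["uv"],.062).round(3).tolist() for d in spotter.landmark_of("lever_tip",n)],[ray(cs[n],d["uv"],.02).round(3).tolist() for d in spotter.landmark_of("seat",n)],[ray(cs[n],d["uv"],.0).round(3).tolist() for d in spotter.landmark_of("board_green",n)])
cv2.imwrite("pics/t1.png",im)
E
```

```text
tray_a [0.6745, 0.0644, -0.1567] iou0.92 2 0.89 [155.0, 148.0, 71.0] r0.68
tray_a [0.4154, 0.2851, 5.8149] iou0.94 2 0.86 [65.0, 72.0, 79.0] r0.50
tray_a [0.4453, -0.2917, 6.0692] iou0.94 2 0.69 [62.0, 69.0, 75.0] r0.53
tray_a [0.5167, -0.4561, 6.8532] iou0.88 2 0.68 [63.0, 68.0, 74.0] r0.69
cover_mid [0.5746, 0.2993, 0.6239] iou0.92 2 0.60 [136.0, 149.0, 164.0] r0.65
cover_small [0.596, -0.2773, 0.3499] iou0.90 2 0.56 [137.0, 152.0, 171.0] r0.66
cover_large [0.5148, 0.4423, -0.5179] iou0.94 2 0.78 [131.0, 142.0, 155.0] r0.68
station [0.4896, 0.0099, 0.136] iou0.97 2 0.93 [137.0, 150.0, 155.0] r0.49
station [0.5051, -0.3384, 0.7888] iou0.17 1 0.72 [63.0, 69.0, 76.0] r0.61
top [([334.9, 213.0], 0.66)] [[0.489, -0.086]] [[0.484, 0.075], [0.518, -0.456]] [[0.673, 0.444]]
side [([348.6, 190.6], 0.39)] [[0.468, -0.068]] [] [[0.675, 0.449]]
```

View pics/top0.png

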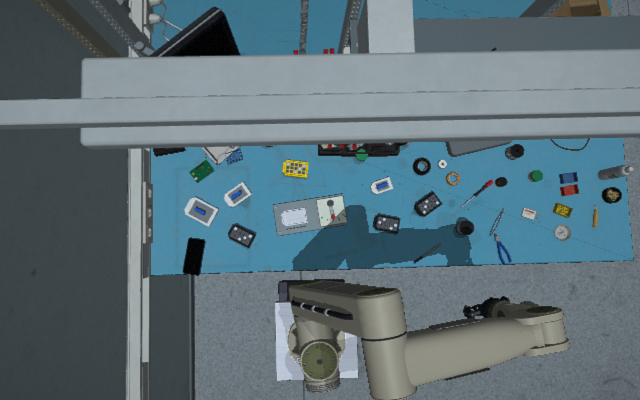

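Tray count is three; the arm hides only floor. I'll check the cut-end direction (flipped fits), refine the seat and find the lever post by its red colour.

```bash
cat >> h.py <<'E'
def lever(cs,seat,post=(36,62)):
    """fit q by red post mask"""
    C,S=np.cos(seat[2]),np.sin(seat[2]);Rm=np.array([[C,-S],[S,C]]);piv=seat[:2]+Rm@[.03,-.15];res={}
    th=np.linspace(0,2*np.pi,16,endpoint=False);ci=.007*np.c_[np.cos(th),np.sin(th)]
    for n,c in cs.items():
        hsv=cv2.cvtColor(c["pixels"],cv2.COLOR_RGB2HSV).astype(int);m=(((hsv[...,0]<10)|(hsv[...,0]>170))&(hsv[...,1]>130)&(hsv[...,2]>60))
        uv=proj(c,[[*piv,.05]])[0].astype(int);k=np.zeros_like(m);k[uv[1]-28:uv[1]+28,uv[0]-28:uv[0]+28]=1;m=m&k
        if m.sum()<3: continue
        ctr=np.argwhere(m).mean(0)[::-1];b=[]
        for q in np.arange(-.1,1.51,.01):
            t=piv+Rm@(-.055*np.array([np.cos(q-.7),np.sin(q-.7)]));b.append((np.linalg.norm(proj(c,[[*t,.05]])[0]-ctr),q))
        res[n]=(np.round(min(b),2).tolist(),int(m.sum()))
    return piv,res
def tipxy(seat,q,r=.055):
    C,S=np.cos(seat[2]),np.sin(seat[2]);Rm=np.array([[C,-S],[S,C]]);return seat[:2]+Rm@(np.array([.03,-.15])-r*np.array([np.cos(q-.7),np.sin(q-.7)]))
E
python3 - <<'E'
from h import *
cs=grab()
st=np.array([.4896,.0099,.136]);seat=np.array([st[0]-.065*np.sin(st[2]),st[1]+.065*np.cos(st[2]),st[2]])
mk={}
for n,c in cs.items():
    uv=proj(c,[[*seat[:2],.02]])[0].astype(int);g=c["pixels"].mean(2);w=g[uv[1]-3:uv[1]+4,uv[0]-3:uv[0]+4].mean();pl=np.median(g[uv[1]-20:uv[1]+20,uv[0]-20:uv[0]+20]);
    b=proj(c,pts((114,110,0,12,12),seat));k=np.zeros(g.shape,np.uint8);cv2.fillConvexPoly(k,cv2.convexHull(b.round().astype(np.int32)),1)
    v=g[k>0];lo,hi=np.percentile(v,20),np.percentile(v,85);mk[n]=np.clip((g-lo)/(hi-lo),0,1)*k;mk[n][mk[n]<.3]=0
    print(n,lo,hi,mk[n].sum())
for n in cs: print("seat",n,[x for x in fit(cs,{n:mk[n]},"seat",seat[:2],.02,[seat[2]])])
sf=fit(cs,mk,"seat",seat[:2],.02,[seat[2]])[0];print(seat,sf)
print(lever(cs,seat))
for p,i,k,cf,px in find("tray_a",cs):
    print(p.round(4).tolist(),i)
    M={n:[x for x in cuts("tray_a",n) if np.linalg.norm(ray(cs[n],x[1],.012)-p[:2])<.03] for n in cs}
    for n in M:
        if M[n]:
            for f in(0,np.pi):
                q,j=fit(cs,{n:M[n][0][0]},"tray",p[:2],0,[p[2]+f]);print("   ",n,q.round(4).tolist(),round(j,3))
E
```

```text
top 129.66666666666666 199.0 342.8076923076923
side 144.0 219.66666666666666 408.6211453744494
seat top [array([0.48125752, 0.07414848, 0.13802518]), np.float64(0.874788086892941)]
seat side [array([0.48154987, 0.07356858, 0.14109999]), np.float64(0.8530103691571115)]
[0.48078723 0.07429981 0.136     ] [0.48133525 0.07413506 0.13771287]
(array([ 0.53084738, -0.0702477 ]), {'top': ([0.07, 0.71], 10), 'side': ([0.2, 0.63], 22)})
[0.6747, 0.0661, -0.1416] 0.8953739210747944
    top [0.6738, 0.065, -0.1858] 0.854
    top [0.6729, 0.063, 3.0152] 0.842
    side [0.6747, 0.0661, -0.1416] 0.939
    side [0.6743, 0.0647, 2.9726] 0.907
[0.5138, -0.4589, 6.8483] 0.9120740688537298
    top [0.5138, -0.4589, 6.8483] 0.912
    top [0.5161, -0.4619, 9.9632] 0.886
[0.4467, -0.2918, 6.0794] 0.9064710090288652
    top [0.4456, -0.2926, 6.054] 0.907
    top [0.4447, -0.2947, 9.2143] 0.886
    side [0.4478, -0.2906, 6.0893] 0.926
    side [0.4474, -0.2927, 9.2373] 0.891
[0.4146, 0.2848, 5.7973] 0.947610312714133
    top [0.4147, 0.2838, 5.7866] 0.937
    top [0.4133, 0.2821, 8.9431] 0.898
    side [0.4148, 0.2854, 5.7931] 0.964
    side [0.4138, 0.2838, 8.9233] 0.907
```

```bash
cat >> h.py <<'E'
SEAT=np.array([.4811,.0742,.137])
def plan(x,y,z,a):
    """turn (units, about tool z) first, then shift in the turned tool frame (units)"""
    s=env.get_state();w,i,j,k=s["orientation"];Rt=R.from_quat([i,j,k,w]);X=Rt.apply([1,0,0]);a0=np.arctan2(X[1],X[0])
    j1=np.arctan2(y,x);j6n=s["joint_pos"][5];d=(a-a0+np.pi)%(2*np.pi)-np.pi
    Rn=R.from_euler("z",d)*Rt;t=Rn.inv().apply(np.array([x,y,z])-s["tcp_pos"])/.25
    print("t%.1f"%s["clock"],"tcp",np.round(s["tcp_pos"],4),"a %.3f tilt %.3f"%(a0,np.arccos(-Rt.apply([0,0,1])[2])),"F",np.round(s["wrist_force"],1),"gap %.4f grip %.1f"%(s["finger_gap"],s["grip_force"]),
     "\n TURN %.4f"%(-d/np.pi),"SHIFT",np.round(t,4).tolist(),"|xy| rows@.14: %d"%np.ceil(np.hypot(t[0],t[1])/.14),"j6->%.2f"%(j1-a+np.pi))
E
python3 - <<'E'
from h import *
for q in(.7,.35,0): print(q,tipxy(SEAT,q).round(4))
plan(*tipxy(SEAT,.7),.12,.137)
E
```

```text
0.7 [ 0.4768 -0.0778]
0.35 [ 0.4775 -0.0587]
0 [ 0.4848 -0.0409]
t2.5 tcp [ 0.1549 -0.5538  0.2313] a 0.273 tilt 0.000 F [ 0.1  0.  -0.3] gap 0.0854 grip 0.0 
 TURN 0.0432 SHIFT [1.5355, -1.7103, 0.4451] |xy| rows@.14: 17 j6->2.84
```

>>> jog_arm:
  increments:
    - [[0,0,0,0,0,0.0432,175],[0.0853,-0.095,0,0,0,0,175],[0.0853,-0.095,0,0,0,0,175],[0.0853,-0.095,0,0,0,0,175],[0.0853,-0.095,0,0,0,0,175],[0.0853,-0.095,0,0,0,0,175],[0.0853,-0.095,0,0,0,0,175],[0.0853,-0.095,0,0,0,0,175],[0.0853,-0.095,0,0,0,0,175],[0.0853,-0.095,0,0,0,0,175],[0.0853,-0.095,0,0,0,0,175],[0.0853,-0.095,0,0,0,0,175],[0.0853,-0.095,0,0,0,0,175],[0.0853,-0.095,0.05,0,0,0,175],[0.0853,-0.095,0.1,0,0,0,175],[0.0853,-0.095,0.1,0,0,0,175],[0.0853,-0.095,0.1,0,0,0,175],[0.0853,-0.095,0.095,0,0,0,175],[0.0853,-0.095,0,0,0,0,175],[0,0,0,0,0,0,175]]

```text
clock: 4.5
tcp_pos: [0.4778, -0.0752, 0.1193]
orientation: [-0.001, 0.998, 0.071, -0.0]
wrist_force: [-0.5, -0.1, 0.2]
finger_gap: 0.0268
grip_force: 0.0
```

```bash
python3 - <<'E'
from h import *
plan(*tipxy(SEAT,.7),.042,.137);plan(*tipxy(SEAT,-.03),.042,.137)
cs=grab();print(lever(cs,SEAT))
a=np.hstack([cv2.resize(np.ascontiguousarray(cs["top"]["pixels"][170:260,270:370,::-1]),(400,360),interpolation=cv2.INTER_CUBIC),cv2.resize(np.ascontiguousarray(cs["side"]["pixels"][150:240,290:390,::-1]),(400,360),interpolation=cv2.INTER_CUBIC)])
cv2.imwrite("pics/l1.png",a)
E
```

```text
t4.5 tcp [ 0.4778 -0.0752  0.1193] a 0.141 tilt 0.001 F [-0.5 -0.1  0.2] gap 0.0268 grip 0.0 
 TURN 0.0014 SHIFT [-0.005, 0.0101, 0.3091] |xy| rows@.14: 1 j6->2.84
t4.5 tcp [ 0.4778 -0.0752  0.1193] a 0.141 tilt 0.001 F [-0.5 -0.1  0.2] gap 0.0268 grip 0.0 
 TURN 0.0014 SHIFT [0.051, -0.1366, 0.3093] |xy| rows@.14: 2 j6->2.92
(array([ 0.53130468, -0.07029737]), {'side': ([0.43, 0.58], 18)})
```

View pics/l1.png

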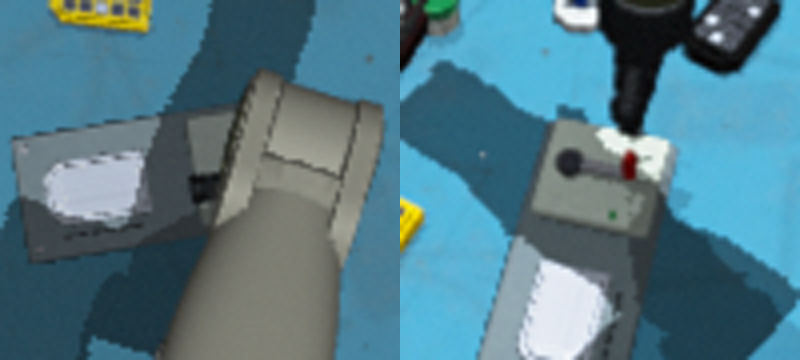

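The side view shows the fingers right above the red post (side px about (448,192)), lever near notch 2. Descend and sweep to zero.

>>> jog_arm:
  increments:
    - [[-0.005,0.007,0.1,0,0,0,175],[0,0,0.1,0,0,0,175],[0,0,0.06,0,0,0,175],[0,0,0.05,0,0,0,175],[0,0,0,0,0,0,175]]

```text
clock: 5.1
tcp_pos: [0.4742, -0.0806, 0.0415]
orientation: [-0.0, 0.998, 0.068, -0.001]
wrist_force: [-0.3, 0.3, -0.2]
finger_gap: 0.0267
grip_force: 0.0
```

```bash
python3 - <<'E'
from h import *
for q in (.52,.35,.17,0,-.06): print(q);plan(*tipxy(SEAT,q),.042,.137)
E
```

```text
0.52
t5.1 tcp [ 0.4742 -0.0806  0.0415] a 0.135 tilt 0.002 F [-0.3  0.3 -0.2] gap 0.0267 grip 0.0 
 TURN -0.0006 SHIFT [0.0156, -0.0489, -0.0018] |xy| rows@.14: 1 j6->2.86
0.35
t5.1 tcp [ 0.4742 -0.0806  0.0415] a 0.135 tilt 0.002 F [-0.3  0.3 -0.2] gap 0.0267 grip 0.0 
 TURN -0.0006 SHIFT [0.0254, -0.0849, -0.0018] |xy| rows@.14: 1 j6->2.88
0.17
t5.1 tcp [ 0.4742 -0.0806  0.0415] a 0.135 tilt 0.002 F [-0.3  0.3 -0.2] gap 0.0267 grip 0.0 
 TURN -0.0006 SHIFT [0.0422, -0.1207, -0.0018] |xy| rows@.14: 1 j6->2.90
0
t5.1 tcp [ 0.4742 -0.0806  0.0415] a 0.135 tilt 0.002 F [-0.3  0.3 -0.2] gap 0.0267 grip 0.0 
 TURN -0.0006 SHIFT [0.0638, -0.1512, -0.0019] |xy| rows@.14: 2 j6->2.92
-0.06
t5.1 tcp [ 0.4742 -0.0806  0.0415] a 0.135 tilt 0.002 F [-0.3  0.3 -0.2] gap 0.0267 grip 0.0 
 TURN -0.0006 SHIFT [0.0726, -0.161, -0.0019] |xy| rows@.14: 2 j6->2.93
```

>>> jog_arm:
  increments:
    - [[0.008,-0.025,0,0,0,0,175],[0.008,-0.024,0,0,0,0,175],[0.01,-0.036,0,0,0,0,175],[0.016,-0.036,0,0,0,0,175],[0.022,-0.03,0,0,0,0,175],[0.014,-0.019,0,0,0,0,175],[0,0,0,0,0,0,175],[0,0,0,0,0,0,175],[0,0.02,0,0,0,0,175],[0,0,-0.1,0,0,0,175],[0,0,-0.16,0,0,0,120],[0,0,-0.16,0,0,0,0]]

```text
clock: 6.3
tcp_pos: [0.4891, -0.0403, 0.1482]
orientation: [-0.0, 0.998, 0.068, -0.001]
wrist_force: [0.1, -0.2, 0.5]
finger_gap: 0.0554
grip_force: 0.0
```

```bash
python3 - <<'E'
from h import *
cs=grab();print(lever(cs,SEAT))
for p,i,k,cf,px in find("tray_a",cs): print(p.round(4).tolist(),round(i,3),k,px)
plan(.415,.2848,.08,-.478+np.pi/2)
E
```

```text
(array([ 0.53130468, -0.07029737]), {'side': ([0.85, -0.05], 22)})
[0.4449, -0.2916, -0.2025] 0.933 2 [61. 68. 74.]
[0.4141, 0.2841, 5.8183] 0.893 2 [65. 70. 76.]
[0.5156, -0.4595, 0.5572] 0.791 2 [57. 64. 71.]
[0.6746, 0.0641, -0.1594] 0.871 1 [152. 144.  68.]
[0.675, 0.0652, 6.1213] 0.947 -1 [187. 176.  67.]
t6.5 tcp [ 0.4908 -0.0406  0.1486] a 0.136 tilt 0.003 F [-0.8 -0.6  0. ] gap 0.0825 grip 0.0 
 TURN -0.3044 SHIFT [1.0155, -0.8684, 0.2761] |xy| rows@.14: 10 j6->2.65
```

>>> jog_arm:
  increments:
    - [[0,0,0,0,0,-0.0438,0],[0,0,0,0,0,-0.0438,0],[0,0,0,0,0,-0.0438,0],[0,0,0,0,0,-0.0438,0],[0,0,0,0,0,-0.0438,0],[0,0,0,0,0,-0.0438,0],[0,0,0,0,0,-0.0438,0],[0.1,-0.087,0,0,0,0,0],[0.1,-0.087,0,0,0,0,0],[0.1,-0.087,0,0,0,0,0],[0.1,-0.087,0,0,0,0,0],[0.1,-0.087,0,0,0,0,0],[0.1,-0.087,0,0,0,0,0],[0.1,-0.087,0,0,0,0,0],[0.1,-0.087,0.1,0,0,0,0],[0.1,-0.087,0.1,0,0,0,0],[0.1,-0.087,0,0,0,0,0],[0,0,0,0,0,0,0]]

```text
clock: 8.3
tcp_pos: [0.4068, 0.2833, 0.0949]
orientation: [-0.001, 0.851, 0.525, -0.002]
wrist_force: [-0.2, -0.4, -0.4]
finger_gap: 0.0849
grip_force: 0.0
```

```bash
python3 - <<'E'
from h import *
plan(.4145,.2846,.003,-.472+np.pi/2)
E
```

```text
t8.3 tcp [0.4068 0.2833 0.0949] a 1.105 tilt 0.005 F [-0.2 -0.4 -0.4] gap 0.0849 grip 0.0 
 TURN 0.0018 SHIFT [0.0197, 0.0265, 0.3676] |xy| rows@.14: 1 j6->2.64
```

>>> jog_arm:
  force: 40
  increments:
    - [[0.02,0.0265,0.1,0,0,0.0018,0],[0,0,0.1,0,0,0,0],[0,0,0.1,0,0,0,0],[0,0,0.06,0,0,0,0],[0,0,0.007,0,0,0,0],[0,0,0,0,0,0,120],[0,0,0,0,0,0,120],[0,0,0,0,0,0,120],[0,0,0,0,0,0,120],[0,0,0,0,0,0,120]]

```text
clock: 9.3
tcp_pos: [0.4183, 0.2831, 0.0066]
orientation: [0.0, 0.854, 0.52, 0.001]
wrist_force: [-0.0, -1.1, 3.9]
finger_gap: 0.0604
grip_force: 44.0
```

```bash
python3 - <<'E'
from h import *
cs=grab()
for p,i,k,cf,px in find("tray_a",cs): print(p.round(4).tolist(),round(i,3),k,px)
plan(.4145,.2846,.083,-.472+np.pi/2)
E
```

```text
[0.4456, -0.291, -0.2248] 0.93 2 [61. 69. 76.]
[0.5161, -0.4597, 0.5705] 0.9 2 [59. 67. 74.]
[0.413, 0.2379, 0.4838] 0.266 1 [52. 56. 61.]
[0.6742, 0.0639, -0.1517] 0.937 1 [155. 146.  67.]
[0.6797, 0.435, 3.928] 0.673 -1 [24. 97. 60.]
[0.6754, 0.0644, 6.1356] 0.908 -1 [183. 169.  59.]
[0.4191, 0.2852, 5.7972] 0.469 -1 [33. 37. 40.]
t9.5 tcp [0.4183 0.2831 0.0065] a 1.095 tilt 0.002 F [ 0.6 -1.5  5.7] gap 0.0603 grip 44.3 
 TURN -0.0013 SHIFT [-0.0014, -0.0158, -0.306] |xy| rows@.14: 1 j6->2.64
```

```bash
python3 - <<'E'
from h import *
plan(*SEAT[:2],.0866,SEAT[2]+np.pi/2)
E
```

```text
t9.5 tcp [0.4183 0.2831 0.0065] a 1.095 tilt 0.002 F [ 0.6 -1.5  5.7] gap 0.0603 grip 44.3 
 TURN -0.1952 SHIFT [-0.862, 0.1351, -0.321] |xy| rows@.14: 7 j6->1.59
```

>>> jog_arm:
  increments:
    - [[0,0,-0.04,0,0,0,120],[0,0,-0.08,0,0,0,120],[0,0,-0.1,0,0,0,120],[0,0,-0.08,0,0,0,120],[0,0,-0.02,0,0,0,120],[0,0,0,0,0,-0.039,120],[0,0,0,0,0,-0.039,120],[0,0,0,0,0,-0.039,120],[0,0,0,0,0,-0.039,120],[0,0,0,0,0,-0.039,120],[-0.1,0.016,0,0,0,0,120],[-0.13,0.02,0,0,0,0,120],[-0.13,0.02,0,0,0,0,120],[-0.13,0.02,0,0,0,0,120],[-0.13,0.02,0,0,0,0,120],[-0.13,0.021,0,0,0,0,120],[-0.11,0.018,0,0,0,0,120],[0,0,0,0,0,0,120],[0,0,0,0,0,0,120],[0,0,0,0,0,0,120]]

```text
clock: 11.5
tcp_pos: [0.4795, 0.0752, 0.0853]
orientation: [-0.001, 0.657, 0.754, -0.0]
wrist_force: [-1.0, -0.9, -1.2]
finger_gap: 0.0606
grip_force: 43.6
```

```bash
python3 - <<'E'
from h import *
plan(*SEAT[:2],.0286,SEAT[2]+np.pi/2)
cs=grab(("side",));c=cs["side"];s=env.get_state()
a=[]
for z in (.075,.08,.085):
    for m,uv,cf in cuts("tray_a","side"):
        g=ray(c,uv,z+.012)
        if np.linalg.norm(g-SEAT[:2])<.05: print(z,cf,fit(cs,{"side":m},"tray",g,z,[SEAT[2]]))
b=c["pixels"][130:270,260:400,::-1];cv2.imwrite("pics/c1.png",cv2.resize(np.ascontiguousarray(b),(560,560),interpolation=cv2.INTER_CUBIC))
E
```

```text
t11.5 tcp [0.4795 0.0752 0.0853] a 1.708 tilt 0.001 F [-1.  -0.9 -1.2] gap 0.0606 grip 43.6 
 TURN 0.0000 SHIFT [-0.0048, 0.0062, 0.2268] |xy| rows@.14: 1 j6->1.59
0.075 0.91 (array([0.48338674, 0.07558345, 0.27190468]), np.float64(0.7182659268855967))
0.08 0.91 (array([0.48220422, 0.07876113, 0.27331508]), np.float64(0.7129835621979371))
0.085 0.91 (array([0.48189041, 0.08039654, 0.28351516]), np.float64(0.7080175784629226))
```

View pics/c1.png

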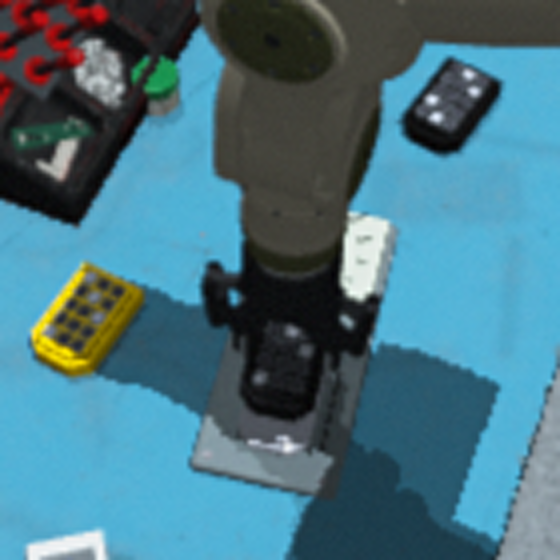

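Tray is held level with its cut end toward the cut end of the seat. Lower it.

>>> jog_arm:
  increments:
    - [[-0.005,0.006,0.02,0,0,0,120],[0,0,0.05,0,0,0,120],[0,0,0.06,0,0,0,120],[0,0,0.04,0,0,0,120],[0,0,0.03,0,0,0,120],[0,0,0.027,0,0,0,120],[0,0,0.008,0,0,0,120],[0,0,0,0,0,0,120],[0,0,0,0,0,0,120]]

```text
clock: 12.6
tcp_pos: [0.4823, 0.0735, 0.0273]
orientation: [0.0, 0.657, 0.754, 0.0]
wrist_force: [-0.2, 0.3, -0.4]
finger_gap: 0.0609
grip_force: 43.6
```

>>> jog_arm:
  increments:
    - [[0,0,0.005,0,0,0,120],[0,0,0,0,0,0,0],[0,0,0,0,0,0,0],[0,0,0,0,0,0,0],[0,0,-0.08,0,0,0,0],[0,0,-0.16,0,0,0,0],[0,0,-0.16,0,0,0,80],[0,0,0,0,0,0,175],[0,0,0,0,0,0,175]]

```text
clock: 13.5
tcp_pos: [0.4829, 0.0735, 0.1268]
orientation: [0.001, 0.657, 0.754, 0.001]
wrist_force: [0.6, 0.0, -0.4]
finger_gap: 0.0443
grip_force: 0.0
```

```bash
python3 - <<'E'
from h import *
cs=grab();print(lever(cs,SEAT))
for n in cs:
  for m,uv,cf in cuts("tray_a",n):
    g=ray(cs[n],uv,.032)
    if np.linalg.norm(g-SEAT[:2])<.05:
      for z in(.014,.02,.026): print(n,z,fit(cs,{n:m},"tray",g,z,[SEAT[2]]))
plan(*tipxy(SEAT,0.05),.08,SEAT[2])
E
```

```text
(array([ 0.53130468, -0.07029737]), {'top': ([0.04, -0.01], 8)})
side 0.014 (array([0.48282777, 0.07370575, 0.10012745]), np.float64(0.9270513309263786))
side 0.02 (array([0.48184991, 0.07659817, 0.1050723 ]), np.float64(0.9210290047562162))
side 0.026 (array([0.48080018, 0.07937525, 0.10650644]), np.float64(0.9127854015456497))
t13.7 tcp [0.4808 0.0735 0.1244] a 1.707 tilt 0.003 F [-0.7 -0.3 -0.5] gap 0.0270 grip 0.0 
 TURN 0.4998 SHIFT [-0.0535, 0.4648, 0.1761] |xy| rows@.14: 4 j6->2.92
```

>>> jog_arm:
  increments:
    - [[0,0,0,0,0,0.0455,175],[0,0,0,0,0,0.0455,175],[0,0,0,0,0,0.0455,175],[0,0,0,0,0,0.0455,175],[0,0,0,0,0,0.0455,175],[0,0,0,0,0,0.0455,175],[0,0,0,0,0,0.0455,175],[0,0,0,0,0,0.0455,175],[0,0,0,0,0,0.0455,175],[0,0,0,0,0,0.0455,175],[0,0,0,0,0,0.0448,175],[-0.013,0.1,0,0,0,0,175],[-0.013,0.12,0,0,0,0,175],[-0.013,0.12,0.05,0,0,0,175],[-0.014,0.1248,0.05,0,0,0,175],[0,0,0,0,0,0,175],[0,0,0,0,0,0,175],[0,0,0,0,0,0,175]]

```text
clock: 15.5
tcp_pos: [0.4843, -0.0427, 0.1005]
orientation: [-0.0, 0.998, 0.069, -0.0]
wrist_force: [-0.2, 0.2, -0.2]
finger_gap: 0.0267
grip_force: 0.0
```

```bash
python3 - <<'E'
from h import *
for q in (0.02,.15,.3,.42): print(q);plan(*tipxy(SEAT,q),.042,SEAT[2])
E
```

```text
0.02
t15.5 tcp [ 0.4843 -0.0427  0.1005] a 0.138 tilt 0.001 F [-0.2  0.2 -0.2] gap 0.0267 grip 0.0 
 TURN 0.0002 SHIFT [0.0003, -0.0033, 0.2339] |xy| rows@.14: 1 j6->2.92
0.15
t15.5 tcp [ 0.4843 -0.0427  0.1005] a 0.138 tilt 0.001 F [-0.2  0.2 -0.2] gap 0.0267 grip 0.0 
 TURN 0.0002 SHIFT [-0.0162, 0.02, 0.2339] |xy| rows@.14: 1 j6->2.90
0.3
t15.5 tcp [ 0.4843 -0.0427  0.1005] a 0.138 tilt 0.001 F [-0.2  0.2 -0.2] gap 0.0267 grip 0.0 
 TURN 0.0002 SHIFT [-0.0312, 0.0494, 0.2339] |xy| rows@.14: 1 j6->2.89
0.42
t15.5 tcp [ 0.4843 -0.0427  0.1005] a 0.138 tilt 0.001 F [-0.2  0.2 -0.2] gap 0.0267 grip 0.0 
 TURN 0.0002 SHIFT [-0.04, 0.0742, 0.2339] |xy| rows@.14: 1 j6->2.87
```

>>> jog_arm:
  increments:
    - [[0,-0.003,0.09,0,0,0,175],[0,0,0.08,0,0,0,175],[0,0,0.06,0,0,0,175],[0,0,0.004,0,0,0,175],[-0.016,0.023,0,0,0,0,175],[-0.008,0.015,0,0,0,0,175],[-0.008,0.015,0,0,0,0,175],[-0.008,0.025,0,0,0,0,175],[0,0,0,0,0,0,175],[0,0,0,0,0,0,175],[0,0,0,0,0,0,175],[0,-0.015,0,0,0,0,175],[0,0,-0.1,0,0,0,175],[0,0,-0.16,0,0,0,100],[0,0,-0.1,0,0,0,0],[0,0,0,0,0,0,0]]

```text
clock: 17.1
tcp_pos: [0.4796, -0.0601, 0.1361]
orientation: [0.001, 0.998, 0.069, 0.003]
wrist_force: [0.6, 0.3, -1.6]
finger_gap: 0.0697
grip_force: 0.0
```

```bash
python3 - <<'E'
from h import *
cs=grab();print(lever(cs,SEAT))
for p,i,k,cf,px in find("tray_a",cs): print(p.round(4).tolist(),round(i,3),k,px)
plan(.4453,-.2913,.09,-.213+np.pi/2)
cv2.imwrite("pics/l2.png",np.hstack([cv2.resize(np.ascontiguousarray(cs[n]["pixels"][v:v+80,u:u+80,::-1]),(400,400),interpolation=cv2.INTER_CUBIC) for n,u,v in(("top",280,180),("side",300,170))]))
E
```

```text
(array([ 0.53130468, -0.07029737]), {'side': ([0.76, 0.27], 19)})
[0.4449, -0.2918, 6.0576] 0.923 2 [63. 68. 75.]
[0.6752, 0.0651, 6.1245] 0.93 2 [153. 145.  67.]
[0.5149, -0.4625, 6.8796] 0.909 1 [60. 67. 74.]
[0.4839, 0.0714, 0.1233] 0.873 2 [65. 69. 75.]
[0.5024, -0.4519, 6.4895] 0.345 -1 [43. 55. 61.]
t17.3 tcp [ 0.476  -0.0593  0.1312] a 0.137 tilt 0.002 F [-0.  -0.8 -0.8] gap 0.0852 grip 0.0 
 TURN -0.3885 SHIFT [-0.9329, 0.0762, 0.1664] |xy| rows@.14: 7 j6->1.20
```

View pics/l2.png

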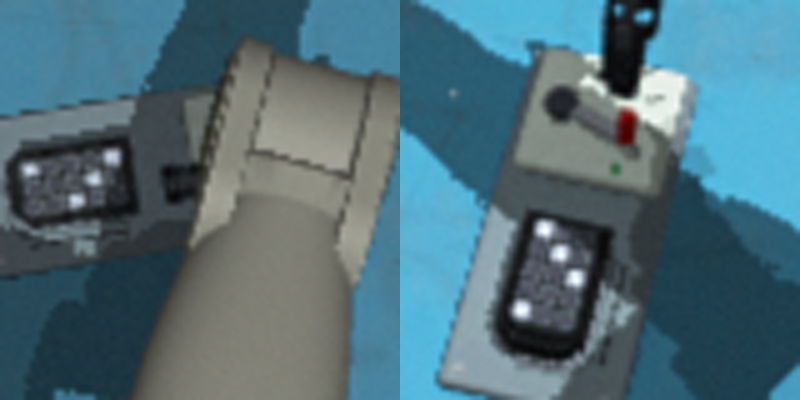

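Tray 1 is seated (side px about (410,226)) and the lever is at the first notch. On to tray B.

>>> jog_arm:
  increments:
    - [[0,0,0,0,0,-0.0432,0],[0,0,0,0,0,-0.0432,0],[0,0,0,0,0,-0.0432,0],[0,0,0,0,0,-0.0432,0],[0,0,0,0,0,-0.0432,0],[0,0,0,0,0,-0.0432,0],[0,0,0,0,0,-0.0432,0],[0,0,0,0,0,-0.0432,0],[0,0,0,0,0,-0.0429,0],[-0.1166,0.0095,0,0,0,0,0],[-0.1166,0.0095,0,0,0,0,0],[-0.1166,0.0095,0,0,0,0,0],[-0.1166,0.0095,0,0,0,0,0],[-0.1166,0.0095,0.03,0,0,0,0],[-0.1166,0.0095,0.05,0,0,0,0],[-0.1166,0.0095,0.05,0,0,0,0],[-0.1166,0.0095,0.03,0,0,0,0],[0,0,0,0,0,0,0],[0,0,0,0,0,0,0]]

```text
clock: 19.2
tcp_pos: [0.4449, -0.2911, 0.0907]
orientation: [-0.002, 0.779, 0.627, -0.0]
wrist_force: [0.2, 0.4, 0.4]
finger_gap: 0.0855
grip_force: 0.0
```

>>> jog_arm:
  increments:
    - [[0,0,0,0,0,0,0],[0,0,0,0,0,0,0]]

```text
clock: 19.4
tcp_pos: [0.4461, -0.2905, 0.0923]
orientation: [-0.0, 0.778, 0.628, 0.0]
wrist_force: [-0.2, -0.2, 0.2]
finger_gap: 0.0852
grip_force: 0.0
```

```bash
python3 - <<'E'
from h import *
plan(.4452,-.2916,.007,-.214+np.pi/2)
E
```

```text
t19.4 tcp [ 0.4461 -0.2905  0.0923] a 1.359 tilt 0.000 F [-0.2 -0.2  0.2] gap 0.0852 grip 0.0 
 TURN 0.0007 SHIFT [-0.0053, -0.0024, 0.3411] |xy| rows@.14: 1 j6->1.20
```

>>> jog_arm:
  force: 60
  increments:
    - [[-0.005,-0.0024,0.1,0,0,0,0],[0,0,0.1,0,0,0,0],[0,0,0.09,0,0,0,0],[0,0,0.045,0,0,0,0],[0,0,0.006,0,0,0,0],[0,0,0,0,0,0,120],[0,0,0,0,0,0,120],[0,0,0,0,0,0,120],[0,0,0,0,0,0,120],[0,0,0,0,0,0,120]]

```text
clock: 20.4
tcp_pos: [0.4462, -0.2934, 0.0088]
orientation: [0.001, 0.778, 0.628, 0.0]
wrist_force: [-0.0, 1.5, 5.8]
finger_gap: 0.0598
grip_force: 65.2
```

```bash
python3 - <<'E'
from h import *
plan(*SEAT[:2],.0866,SEAT[2]+np.pi/2)
plan(.4452,-.2916,.007,-.214+np.pi/2)
E
```

```text
t20.4 tcp [ 0.4462 -0.2934  0.0088] a 1.358 tilt 0.003 F [-0.   1.5  5.8] gap 0.0598 grip 65.2 
 TURN -0.1114 SHIFT [1.4371, 0.3398, -0.312] |xy| rows@.14: 11 j6->1.59
t20.4 tcp [ 0.4462 -0.2934  0.0088] a 1.358 tilt 0.003 F [-0.   1.5  5.8] gap 0.0598 grip 65.2 
 TURN 0.0003 SHIFT [0.0061, -0.0055, 0.0073] |xy| rows@.14: 1 j6->1.20
```

```bash
python3 - <<'E'
from h import *
plan(.4813,.0727,.1163,SEAT[2]+np.pi/2)
E
```

```text
t20.4 tcp [ 0.4462 -0.2934  0.0088] a 1.358 tilt 0.003 F [-0.   1.5  5.8] gap 0.0598 grip 65.2 
 TURN -0.1114 SHIFT [1.4309, 0.3401, -0.4308] |xy| rows@.14: 11 j6->1.58
```

>>> jog_arm:
  increments:
    - [[0,0,-0.04,0,0,0,120],[0,0,-0.08,0,0,0,120],[0,0,-0.11,0,0,0,120],[0,0,-0.11,0,0,0,120],[0,0,-0.09,0,0,0,120],[0,0,0,0,0,-0.0371,120],[0,0,0,0,0,-0.0371,120],[0,0,0,0,0,-0.0372,120],[0.09,0.021,0,0,0,0,120],[0.13,0.031,0,0,0,0,120],[0.13,0.031,0,0,0,0,120],[0.13,0.031,0,0,0,0,120],[0.13,0.031,0,0,0,0,120],[0.13,0.031,0,0,0,0,120],[0.13,0.031,0,0,0,0,120],[0.13,0.031,0,0,0,0,120],[0.13,0.031,0,0,0,0,120],[0.13,0.031,0,0,0,0,120],[0.13,0.031,0,0,0,0,120],[0.041,0.009,0,0,0,0,120]]

```text
clock: 22.4
tcp_pos: [0.4808, 0.0758, 0.1154]
orientation: [0.0, 0.656, 0.755, 0.001]
wrist_force: [0.4, -0.1, 0.2]
finger_gap: 0.06
grip_force: 65.0
```

>>> jog_arm:
  increments:
    - [[0,0,0,0,0,0,120],[0,0,0,0,0,0,120],[0,0,0,0,0,0,120]]

```text
clock: 22.7
tcp_pos: [0.4806, 0.0722, 0.1147]
orientation: [0.0, 0.658, 0.753, -0.0]
wrist_force: [1.1, -0.2, -1.2]
finger_gap: 0.0597
grip_force: 65.0
```

```bash
python3 - <<'E'
from h import *
plan(.4813,.0727,.0500,SEAT[2]+np.pi/2)
cs=grab(("side",));c=cs["side"]
print(lever(cs,SEAT))
b=c["pixels"][130:270,260:400,::-1];cv2.imwrite("pics/c2.png",cv2.resize(np.ascontiguousarray(b),(560,560),interpolation=cv2.INTER_CUBIC))
E
```

```text
t22.7 tcp [0.4806 0.0722 0.1147] a 1.706 tilt 0.001 F [ 1.1 -0.2 -1.2] gap 0.0597 grip 65.0 
 TURN -0.0005 SHIFT [0.0016, 0.0029, 0.2587] |xy| rows@.14: 1 j6->1.58
(array([ 0.53130468, -0.07029737]), {'side': ([0.22, 0.42], 4)})
```

View pics/c2.png

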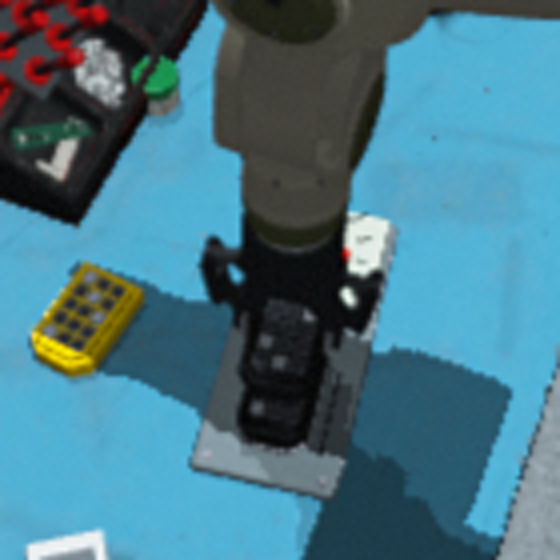

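Held level above tray 1, aligned. Lower.

>>> jog_arm:
  increments:
    - [[0.0016,0.0029,0.02,0,0,0,120],[0,0,0.06,0,0,0,120],[0,0,0.07,0,0,0,120],[0,0,0.04,0,0,0,120],[0,0,0.03,0,0,0,120],[0,0,0.03,0,0,0,120],[0,0,0.012,0,0,0,120],[0,0,0,0,0,0,120],[0,0,0,0,0,0,120]]

```text
clock: 23.65
tcp_pos: [0.4817, 0.0738, 0.0493]
orientation: [0.0, 0.657, 0.754, 0.0]
wrist_force: [-0.4, -0.5, -1.5]
finger_gap: 0.06
grip_force: 65.0
```

>>> jog_arm:
  increments:
    - [[0,0,0.004,0,0,0,120],[0,0,0,0,0,0,0],[0,0,0,0,0,0,0],[0,0,0,0,0,0,0],[0,0,-0.08,0,0,0,0],[0,0,-0.16,0,0,0,0],[0,0,-0.12,0,0,0,80],[0,0,0,0,0,0.0455,175],[0,0,0,0,0,0.0455,175],[0,0,0,0,0,0.0455,175],[0,0,0,0,0,0.0455,175],[0,0,0,0,0,0.0455,175],[0,0,0,0,0,0.0455,175],[0,0,0,0,0,0.0455,175],[0,0,0,0,0,0.0455,175],[0,0,0,0,0,0.0455,175],[0,0,0,0,0,0.0455,175],[0,0,0,0,0,0.0448,175],[0,0,0,0,0,0,175],[0,0,0,0,0,0,175]]

```text
clock: 25.65
tcp_pos: [0.4813, 0.0738, 0.138]
orientation: [0.0, 0.998, 0.07, -0.0]
wrist_force: [-0.3, -0.1, -0.4]
finger_gap: 0.0269
grip_force: 0.0
```

```bash
python3 - <<'E'
from h import *
cs=grab();print(lever(cs,SEAT))
for n in cs:
  for m,uv,cf in cuts("tray_a",n):
    g=ray(cs[n],uv,.052)
    if np.linalg.norm(g-SEAT[:2])<.06: print(n,cf,m.sum(),uv,fit(cs,{n:m},"tray",g,.04,[SEAT[2]]))
plan(*tipxy(SEAT,.35),.09,SEAT[2])
cv2.imwrite("pics/l3.png",np.hstack([cv2.resize(np.ascontiguousarray(cs[n]["pixels"][v:v+80,u:u+80,::-1]),(400,400),interpolation=cv2.INTER_CUBIC) for n,u,v in(("top",270,180),("side",300,170))]))
E
```

```text
(array([ 0.53130468, -0.07029737]), {'top': ([0.18, 0.36], 8), 'side': ([0.41, 0.29], 21)})
side 0.67 519.0 [330.2, 224.5] (array([0.47971185, 0.07868754, 0.08348923]), np.float64(0.8633448683090278))
side 0.63 1489.0 [341.7, 222.8] (array([0.45111036, 0.01326206, 0.24751815]), np.float64(0.3590247340945256))
t25.9 tcp [0.4813 0.0738 0.138 ] a 0.139 tilt 0.000 F [-0.5  0.2 -0.2] gap 0.0268 grip 0.0 
 TURN 0.0006 SHIFT [-0.0872, 0.523, 0.1921] |xy| rows@.14: 4 j6->2.88
```

View pics/l3.png

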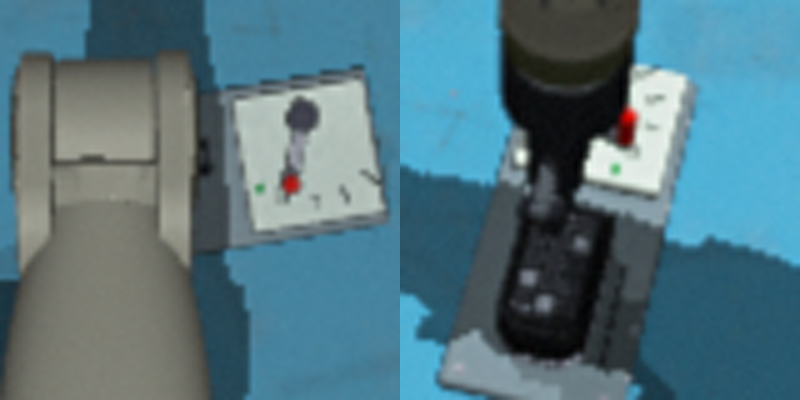

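Lever at first notch, second tray down with the stack edges flush. Now lever to notch 2.

>>> jog_arm:
  increments:
    - [[-0.017,0.103,0,0,0,0,175],[-0.0175,0.105,0.05,0,0,0,175],[-0.0175,0.105,0.05,0,0,0,175],[-0.0175,0.105,0.05,0,0,0,175],[-0.0175,0.105,0.04,0,0,0,175],[0,0,0,0,0,0,175],[0,0,0,0,0,0,175],[0,0,0,0,0,0,175]]

```text
clock: 26.65
tcp_pos: [0.4778, -0.0582, 0.0909]
orientation: [-0.0, 0.998, 0.069, 0.0]
wrist_force: [0.8, -0.1, 0.3]
finger_gap: 0.0273
grip_force: 0.0
```

```bash
python3 - <<'E'
from h import *
plan(*tipxy(SEAT,.35),.042,SEAT[2])
E
```

```text
t26.6 tcp [ 0.4778 -0.0582  0.0909] a 0.138 tilt 0.000 F [ 0.8 -0.1  0.3] gap 0.0273 grip 0.0 
 TURN 0.0004 SHIFT [-0.0015, 0.0018, 0.1954] |xy| rows@.14: 1 j6->2.88
```

>>> jog_arm:
  increments:
    - [[-0.001,0.002,0.08,0,0,0,175],[0,0,0.07,0,0,0,175],[0,0,0.045,0,0,0,175],[0,0,0,0,0,0,175],[-0.005,0.03,0,0,0,0,175],[-0.004,0.02,0,0,0,0,175],[-0.003,0.02,0,0,0,0,175],[-0.001,0.02,0,0,0,0,175],[0,0,0,0,0,0,175],[0,0,0,0,0,0,175],[0,0,0,0,0,0,175],[0,-0.015,0,0,0,0,175],[0,0,-0.1,0,0,0,175],[0,0,-0.16,0,0,0,100],[0,0,-0.1,0,0,0,0],[0,0,0,0,0,0,0],[0,0,0,0,0,0,0]]

```text
clock: 28.35
tcp_pos: [0.4772, -0.0781, 0.1321]
orientation: [0.0, 0.998, 0.069, 0.001]
wrist_force: [-0.0, 0.4, 0.2]
finger_gap: 0.0827
grip_force: 0.0
```

```bash
python3 - <<'E'
from h import *
cs=grab();print(lever(cs,SEAT))
for p,i,k,cf,px in find("tray_a",cs): print(p.round(4).tolist(),round(i,3),k,px)
plan(.5155,-.4595,.1,.565+np.pi/2)
E
```

```text
(array([ 0.53130468, -0.07029737]), {'side': ([0.43, 0.58], 18)})
[0.5158, -0.4632, 6.8857] 0.926 1 [58. 68. 76.]
[0.6745, 0.0628, -0.1199] 0.939 1 [151. 144.  68.]
[0.4846, 0.0737, 0.1358] 0.802 2 [65. 70. 75.]
[0.5008, -0.459, 0.1709] 0.268 -1 [44. 50. 55.]
[0.5214, -0.1037, 0.671] 0.144 -1 [71. 56. 59.]
t28.6 tcp [ 0.4758 -0.0778  0.1304] a 0.137 tilt 0.003 F [-0.5 -0.  -0.7] gap 0.0852 grip 0.0 
 TURN -0.6361 SHIFT [-1.3742, -0.6832, 0.1258] |xy| rows@.14: 11 j6->0.28
```

>>> jog_arm:
  increments:
    - [[0,0,0,0,0,-0.0455,0],[0,0,0,0,0,-0.0455,0],[0,0,0,0,0,-0.0455,0],[0,0,0,0,0,-0.0455,0],[0,0,0,0,0,-0.0455,0],[0,0,0,0,0,-0.0455,0],[0,0,0,0,0,-0.0455,0],[0,0,0,0,0,-0.0455,0],[0,0,0,0,0,-0.0455,0],[0,0,0,0,0,-0.0455,0],[0,0,0,0,0,-0.0455,0],[0,0,0,0,0,-0.0455,0],[0,0,0,0,0,-0.0455,0],[0,0,0,0,0,-0.0446,0],[-0.12,0.06,0,0,0,0,0],[0,0,0,0,0,0,0]]

```text
clock: 30.15
tcp_pos: [0.508, -0.0971, 0.1309]
orientation: [0.001, 0.482, 0.876, -0.0]
wrist_force: [0.2, 0.8, 0.5]
finger_gap: 0.0858
grip_force: 0.0
```

```bash
python3 - <<'E'
from h import *
for r in range(2):
    cs=grab();print(lever(cs,SEAT))
    for p,i,k,cf,px in find("tray_a",cs): print(p.round(4).tolist(),round(i,3),k,px)
plan(.5155,-.4595,.1,.565+np.pi/2)
E
```

```text
(array([ 0.53130468, -0.07029737]), {'side': ([0.42, 0.59], 17)})
[0.6751, 0.0653, -0.1477] 0.942 2 [152. 144.  66.]
[0.516, -0.4596, 0.5794] 0.947 1 [57. 64. 70.]
[0.4847, 0.0739, 0.1634] 0.783 2 [63. 67. 73.]
[0.5147, -0.459, 0.3776] 0.772 -1 [61. 66. 73.]
(array([ 0.53130468, -0.07029737]), {'side': ([0.43, 0.58], 18)})
[0.484, 0.0733, 0.1398] 0.797 2 [61. 65. 71.]
[0.675, 0.0659, -0.1526] 0.927 2 [152. 144.  66.]
[0.5144, -0.4601, 0.6024] 0.906 1 [57. 67. 75.]
[0.5146, -0.4613, 3.5689] 0.83 -1 [59. 68. 77.]
[0.4926, 0.0685, 6.6603] 0.076 -1 [18. 19. 21.]
t30.6 tcp [ 0.505  -0.0952  0.1318] a 2.136 tilt 0.000 F [ 0.2  0.6 -0.2] gap 0.0854 grip 0.0 
 TURN 0.0001 SHIFT [-1.2533, -0.7448, 0.127] |xy| rows@.14: 11 j6->0.28
```

>>> jog_arm:
  increments:
    - [[0,0,0,0,0,-0.003,0],[-0.114,-0.0675,0,0,0,0,0],[-0.114,-0.0675,0,0,0,0,0],[-0.114,-0.0675,0,0,0,0,0],[-0.114,-0.0675,0,0,0,0,0],[-0.114,-0.0675,0,0,0,0,0],[-0.114,-0.0675,0,0,0,0,0],[-0.114,-0.0675,0,0,0,0,0],[-0.114,-0.0675,0,0,0,0,0],[-0.114,-0.0675,0,0,0,0,0],[-0.114,-0.0675,0.06,0,0,0,0],[-0.114,-0.0675,0.06,0,0,0,0],[0,0,0,0,0,0,0],[0,0,0,0,0,0,0],[0,0,0,0,0,0,0],[0,0,0,0,0,0,0]]

```text
clock: 32.15
tcp_pos: [0.5206, -0.4586, 0.1029]
orientation: [0.0, 0.477, 0.879, -0.0]
wrist_force: [0.6, 0.7, 0.6]
finger_gap: 0.0855
grip_force: 0.0
```

```bash
python3 - <<'E'
from h import *
plan(.5155,-.46,.007,.575+np.pi/2)
E
```

```text
t32.1 tcp [ 0.5206 -0.4586  0.1029] a 2.147 tilt 0.001 F [0.6 0.7 0.6] gap 0.0855 grip 0.0 
 TURN 0.0002 SHIFT [0.0066, -0.0202, 0.3835] |xy| rows@.14: 1 j6->0.27
```

>>> jog_arm:
  increments:
    - [[0.0066,-0.0202,0.1,0,0,0,0],[0,0,0.1,0,0,0,0],[0,0,0.1,0,0,0,0],[0,0,0.07,0,0,0,0],[0,0,0.013,0,0,0,0],[0,0,0,0,0,0,0],[0,0,0,0,0,0,120],[0,0,0,0,0,0,120],[0,0,0,0,0,0,120],[0,0,0,0,0,0,120],[0,0,0,0,0,0,120]]

```text
clock: 33.25
tcp_pos: [0.5161, -0.4621, 0.0086]
orientation: [0.002, 0.478, 0.878, -0.001]
wrist_force: [-1.0, 0.8, 6.5]
finger_gap: 0.0597
grip_force: 65.3
```

```bash
python3 - <<'E'
from h import *
plan(.5155,-.46,.007,.575+np.pi/2)
plan(*SEAT[:2],.14,SEAT[2]+np.pi/2)
E
```

```text
t33.2 tcp [ 0.5161 -0.4621  0.0086] a 2.145 tilt 0.004 F [-1.   0.8  6.5] gap 0.0597 grip 65.3 
 TURN -0.0001 SHIFT [0.0083, 0.0023, 0.0064] |xy| rows@.14: 1 j6->0.27
t33.2 tcp [ 0.5161 -0.4621  0.0086] a 2.145 tilt 0.004 F [-1.   0.8  6.5] gap 0.0597 grip 65.3 
 TURN 0.1393 SHIFT [2.1419, 0.1545, -0.5341] |xy| rows@.14: 16 j6->1.59
```

>>> jog_arm:
  increments:
    - [[0,0,-0.04,0,0,0,120],[0,0,-0.08,0,0,0,120],[0,0,-0.12,0,0,0,120],[0,0,-0.13,0,0,0,120],[0,0,-0.12,0,0,0,120],[0,0,-0.07,0,0,0,120],[0,0,0,0,0,0.0348,120],[0,0,0,0,0,0.0348,120],[0,0,0,0,0,0.0348,120],[0,0,0,0,0,0.0348,120],[0.08,0.0056,0,0,0,0,120],[0.13,0.009,0,0,0,0,120],[0.13,0.009,0,0,0,0,120],[0.13,0.009,0,0,0,0,120],[0.13,0.009,0,0,0,0,120],[0.13,0.009,0,0,0,0,120],[0.13,0.009,0,0,0,0,120],[0.13,0.009,0,0,0,0,120],[0.13,0.009,0,0,0,0,120],[0.13,0.009,0,0,0,0,120]]

```text
clock: 35.25
tcp_pos: [0.4934, -0.1472, 0.1469]
orientation: [0.0, 0.657, 0.754, 0.0]
wrist_force: [0.1, -0.3, -1.2]
finger_gap: 0.0597
grip_force: 64.8
```

>>> jog_arm:
  increments:
    - [[0.13,0.01,0,0,0,0,120],[0.13,0.01,0,0,0,0,120],[0.13,0.01,0,0,0,0,120],[0.13,0.01,0,0,0,0,120],[0.13,0.01,0,0,0,0,120],[0.13,0.01,0,0,0,0,120],[0.104,0.008,0,0,0,0,120],[0,0,0,0,0,0,120],[0,0,0,0,0,0,120],[0,0,0,0,0,0,120],[0,0,0,0,0,0,120]]

```text
clock: 36.35
tcp_pos: [0.4805, 0.0719, 0.1462]
orientation: [0.0, 0.658, 0.753, -0.0]
wrist_force: [0.1, 0.2, -1.6]
finger_gap: 0.0597
grip_force: 64.8
```

```bash
python3 - <<'E'
from h import *
plan(SEAT[0]+.0003,SEAT[1]-.002,.0693,SEAT[2]+np.pi/2)
cs=grab();print(lever(cs,SEAT));c=cs["side"]
for p,i,k,cf,px in find("tray_a",cs): print(p.round(4).tolist(),round(i,3),k,px)
b=c["pixels"][130:270,260:400,::-1];cv2.imwrite("pics/c3.png",cv2.resize(np.ascontiguousarray(b),(560,560),interpolation=cv2.INTER_CUBIC))
E
```

```text
t36.4 tcp [0.4805 0.0719 0.1462] a 1.706 tilt 0.000 F [ 0.1  0.2 -1.6] gap 0.0597 grip 64.8 
 TURN -0.0004 SHIFT [0.0007, 0.0037, 0.3076] |xy| rows@.14: 1 j6->1.58
(array([ 0.53130468, -0.07029737]), {'top': ([0.19, 0.71], 10), 'side': ([0.1, 0.74], 9)})
[0.6746, 0.0656, -0.1438] 0.922 2 [95. 89. 39.]
[0.6733, 0.4341, 0.7188] 0.706 1 [26. 77. 54.]
[0.5067, 0.007, 0.1913] 0.83 -1 [26. 28. 30.]
[0.4911, 0.0548, 3.2175] 0.438 -1 [20. 21. 23.]
```

View pics/c3.png

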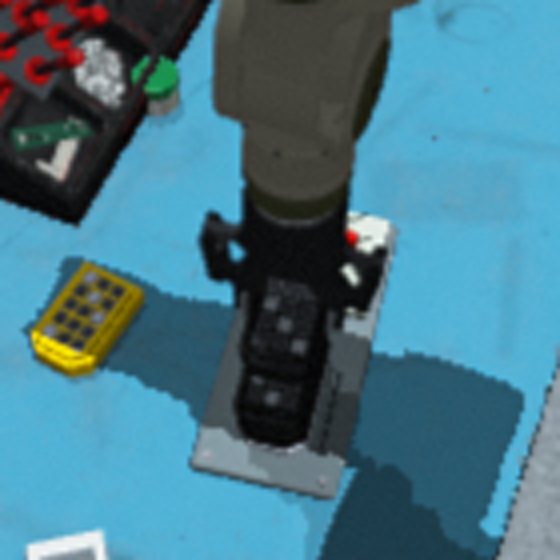

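Third tray held level over the aligned stack, lever at notch 2 (0.71). Lower.

>>> jog_arm:
  increments:
    - [[0.0007,0.0037,0.03,0,0,0,120],[0,0,0.08,0,0,0,120],[0,0,0.08,0,0,0,120],[0,0,0.04,0,0,0,120],[0,0,0.03,0,0,0,120],[0,0,0.03,0,0,0,120],[0,0,0.017,0,0,0,120],[0,0,0,0,0,0,120],[0,0,0,0,0,0,120]]

```text
clock: 37.45
tcp_pos: [0.4821, 0.0733, 0.0738]
orientation: [0.002, 0.657, 0.754, 0.001]
wrist_force: [-12.9, 0.1, 33.7]
finger_gap: 0.06
grip_force: 68.6
```

```bash
python3 - <<'E'
from h import *
s=env.get_state();print(s["wrist_force"],s["ft_torque"],s["tcp_pos"],s["grip_force"],s["finger_gap"])
E
```

```text
[-12.86045063   0.10090328  33.66243136] [-2.95138363e-02  2.24207942e+00 -1.69855667e-03] [0.48206993 0.07330335 0.07383322] 68.64951968193054 0.060044397270161184
```

>>> jog_arm:
  increments:
    - [[0,0,-0.06,0,0,0,120],[0,0,-0.06,0,0,0,120],[0,0,0,0,0,0,120],[0,0,0,0,0,0,120]]

```text
clock: 37.85
tcp_pos: [0.4817, 0.0731, 0.0994]
orientation: [0.001, 0.657, 0.754, 0.0]
wrist_force: [-0.1, -0.3, -1.8]
finger_gap: 0.0593
grip_force: 65.0
```

```bash
python3 - <<'E'
from h import *
plan(SEAT[0]+.0003,SEAT[1]-.002,.0693,SEAT[2]+np.pi/2)
print(env.get_state()["ft_torque"])
cs=grab();
for z,n in((.08,"held"),(.04,"stack")):
  for m,uv,cf in cuts("tray_a","side"):
    g=ray(cs["side"],uv,z)
    if np.linalg.norm(g-SEAT[:2])<.08: print(n,cf,m.sum(),uv,g)
b=cs["side"]["pixels"][190:260,300:370,::-1];cv2.imwrite("pics/c4.png",cv2.resize(np.ascontiguousarray(b),(600,600),interpolation=cv2.INTER_CUBIC))
E
```

```text
t37.9 tcp [0.4817 0.0731 0.0994] a 1.708 tilt 0.001 F [-0.1 -0.3 -1.8] gap 0.0593 grip 65.0 
 TURN 0.0000 SHIFT [-0.0035, -0.002, 0.1205] |xy| rows@.14: 1 j6->1.58
[ 0.00658433  0.00355858 -0.00802306]
held 0.86 440.0 [328.4, 220.7] [0.48734777 0.08093506]
held 0.59 44.0 [327.8, 237.7] [0.46682446 0.13940335]
stack 0.86 440.0 [328.4, 220.7] [0.49465495 0.05991799]
stack 0.59 44.0 [327.8, 237.7] [0.47334715 0.12062118]
```

View pics/c4.png

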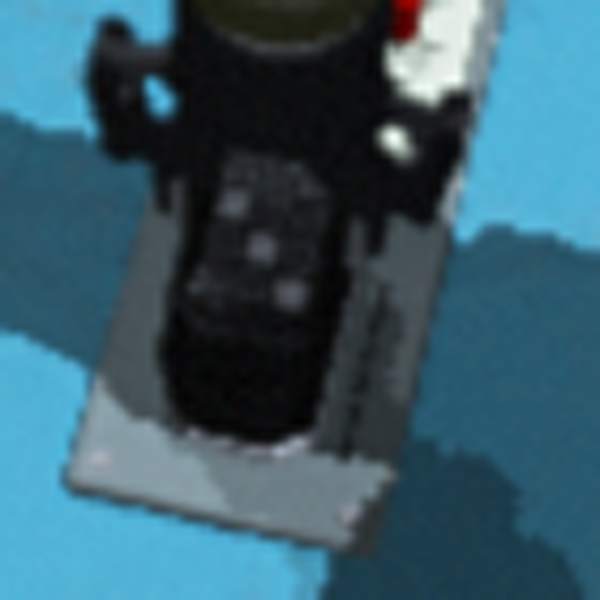

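The picture shows tray 3 roughly aligned above the stack; the contact came about 5 mm early, so it either rides on the land or slipped down in the grip. I'll touch lightly and probe sideways.

>>> jog_arm:
  increments:
    - [[-0.0035,-0.002,0.05,0,0,0,120],[0,0,0.03,0,0,0,120],[0,0,0.012,0,0,0,120],[0,0,0,0,0,0,120],[0,0,0,0,0,0,120]]

```text
clock: 38.55
tcp_pos: [0.4809, 0.0722, 0.0763]
orientation: [-0.0, 0.657, 0.754, -0.0]
wrist_force: [0.5, 0.9, -0.8]
finger_gap: 0.0599
grip_force: 65.0
```

>>> jog_arm:
  increments:
    - [[0,0,0.007,0,0,0,120],[0,0,0,0,0,0,120]]

```text
clock: 38.75
tcp_pos: [0.481, 0.0722, 0.0747]
orientation: [0.0, 0.657, 0.754, 0.0]
wrist_force: [0.0, 0.4, -1.4]
finger_gap: 0.0594
grip_force: 65.0
```

>>> jog_arm:
  increments:
    - [[0,0,0.004,0,0,0,120],[0,0,0,0,0,0,120]]

```text
clock: 38.95
tcp_pos: [0.4814, 0.0723, 0.0744]
orientation: [0.001, 0.657, 0.754, 0.001]
wrist_force: [-2.6, -0.2, 4.7]
finger_gap: 0.0601
grip_force: 65.6
```

```bash
python3 - <<'E'
from h import *
s=env.get_state();print(s["wrist_force"],s["ft_torque"],s["tcp_pos"],s["grip_force"],s["finger_gap"])
E
```

```text
[-2.56927045 -0.19704512  4.65736257] [ 0.02749533  0.13193633 -0.00215027] [0.48139826 0.07225047 0.07441589] 65.56832313537598 0.060098702740735054
```

>>> jog_arm:
  increments:
    - [[0,0.006,0,0,0,0,120],[0,0.006,0,0,0,0,120],[0,0,0,0,0,0,120]]

```text
clock: 39.25
tcp_pos: [0.4841, 0.0726, 0.0744]
orientation: [0.001, 0.657, 0.754, 0.0]
wrist_force: [-2.0, 0.3, 5.8]
finger_gap: 0.0601
grip_force: 65.7
```

>>> jog_arm:
  increments:
    - [[0,-0.006,0,0,0,0,120],[0,-0.006,0,0,0,0,120],[0,-0.006,0,0,0,0,120],[0,-0.006,0,0,0,0,120],[0,0,0,0,0,0,120]]

```text
clock: 39.75
tcp_pos: [0.4794, 0.0718, 0.0744]
orientation: [0.001, 0.657, 0.754, 0.001]
wrist_force: [2.1, 1.4, 5.3]
finger_gap: 0.0592
grip_force: 65.7
```

Sliding it doesn't make it drop, so I'll lift it away over the clear bench and see both stack and held tray.

>>> jog_arm:
  increments:
    - [[0,0,-0.06,0,0,0,120],[0,0,-0.1,0,0,0,120],[0,0,-0.1,0,0,0,120],[0,0,-0.06,0,0,0,120],[0.1,0,0,0,0,0,120],[0.14,0,0,0,0,0,120],[0.14,0,0,0,0,0,120],[0.14,0,0,0,0,0,120],[0.14,0,0,0,0,0,120],[0.1,0,0,0,0,0,120],[0,0,0,0,0,0,120],[0,0,0,0,0,0,120],[0,0,0,0,0,0,120]]

```text
clock: 41.05
tcp_pos: [0.4512, 0.2591, 0.1528]
orientation: [-0.0, 0.657, 0.754, -0.001]
wrist_force: [0.2, -0.6, -0.6]
finger_gap: 0.06
grip_force: 65.0
```

```bash
cat >> h.py <<'E'
def held(c,m,shape="tray"):
    """z below TCP of the held thing's underside and offset along tool x, from side mask at known TCP (front part only)"""
    s=env.get_state();w,i,j,k=s["orientation"];X=R.from_quat([i,j,k,w]).apply([1,0,0]);a=np.arctan2(X[1],X[0]);t=s["tcp_pos"];r=[]
    uv=proj(c,[t])[0].astype(int);bx=(uv[0]-45,uv[1]-45,uv[0]+45,uv[1]+45);M=m[bx[1]:bx[3],bx[0]:bx[2]]
    for dz in np.arange(-.016,.006,.001):
        for off in np.arange(-.004,.0041,.001):
            q=render(c,shape,[t[0]+off*X[0],t[1]+off*X[1],a-np.pi/2],t[2]+dz,bx)
            r.append((np.minimum(M,q).sum()/np.maximum(M,q).sum(),round(dz,4),round(off,4)))
    return sorted(r)[::-1][:6]
E
python3 - <<'E'
from h import *
cs=grab();s=env.get_state();print(s["tcp_pos"])
for n in cs:
  for m,uv,cf in cuts("tray_a",n,.1):
    d1=np.linalg.norm(ray(cs[n],uv,s["tcp_pos"][2])-s["tcp_pos"][:2]);d2=np.linalg.norm(ray(cs[n],uv,.052)-SEAT[:2])
    print(n,cf,m.sum(),np.round(uv),round(d1,3),round(d2,3))
    if d1<.05: print(" held",held(cs[n],m))
    if d2<.05:
        for z in (.034,.04,.046,.052): print(" stack",z,fit(cs,{n:m},"tray",SEAT[:2],z,[SEAT[2]]))
im=np.hstack([cv2.resize(np.ascontiguousarray(cs["top"]["pixels"][180:240,250:330,::-1]),(400,300),interpolation=cv2.INTER_CUBIC),cv2.resize(np.ascontiguousarray(cs["side"]["pixels"][170:290,270:380,::-1]),(400,436),interpolation=cv2.INTER_CUBIC)[:300] if 0 else cv2.resize(np.ascontiguousarray(cs["side"]["pixels"][185:275,270:390,::-1]),(400,300),interpolation=cv2.INTER_CUBIC)])
cv2.imwrite("pics/c5.png",im)
E
```

```text
[0.45172971 0.25894768 0.15316883]
top 0.79 367.0 [296. 167.] 0.288 0.194
top 0.59 413.0 [292. 215.] 0.185 0.006
 stack 0.034 (array([0.48562416, 0.07155545, 0.1304626 ]), np.float64(0.949050150563218))
 stack 0.04 (array([0.48543959, 0.07133522, 0.13287576]), np.float64(0.949478481575486))
 stack 0.046 (array([0.48506851, 0.07119031, 0.135597  ]), np.float64(0.9490779199202526))
 stack 0.052 (array([0.48497923, 0.07128811, 0.13086759]), np.float64(0.9485922423863353))
side 0.85 460.0 [284. 212.] 0.198 0.164
side 0.56 478.0 [316. 270.] 0.021 0.17
 held [(np.float64(0.6157464781608033), np.float64(-0.016), np.float64(0.002)), (np.float64(0.615341817225403), np.float64(-0.016), np.float64(0.001)), (np.float64(0.6148756824460483), np.float64(-0.015), np.float64(0.002)), (np.float64(0.6147716886907257), np.float64(-0.016), np.float64(0.003)), (np.float64(0.614238218482138), np.float64(-0.016), np.float64(0.004)), (np.float64(0.6139566306852272), np.float64(-0.015), np.float64(0.003))]
side 0.52 31.0 [332. 229.] 0.117 0.02
 stack 0.034 (array([0.4792267 , 0.06097604, 0.32998725]), np.float64(0.05973792394655708))
 stack 0.04 (array([0.47612327, 0.06286898, 0.34747589]), np.float64(0.05922679253764895))
 stack 0.046 (array([0.47368125, 0.06561457, 0.3461055 ]), np.float64(0.05855468807869513))
 stack 0.052 (array([0.47880313, 0.06977502, 0.27338942]), np.float64(0.0578849477168214))
```

View pics/c5.png

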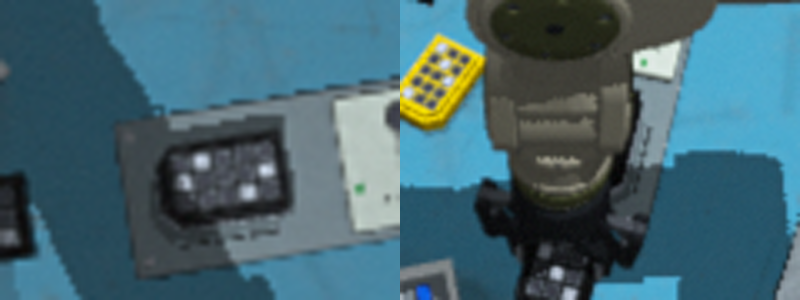

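The top view shows the two-tray stack seated but shifted in its play to about (0.4854, 0.0713). So tray 3 was riding on the land, ~3 mm off. Return with the corrected target.

```bash
python3 - <<'E'
from h import *
plan(.4848,.0702,.1528,SEAT[2]+np.pi/2)
E
```

```text
t41.2 tcp [0.452  0.2591 0.1534] a 1.706 tilt 0.000 F [-0.6  0.  -0.7] gap 0.0596 grip 65.0 
 TURN -0.0005 SHIFT [-0.7665, 0.0268, 0.0027] |xy| rows@.14: 6 j6->1.58
```

>>> jog_arm:
  increments:
    - [[-0.1,0.0038,0,0,0,0,120],[-0.13,0.0046,0,0,0,0,120],[-0.13,0.0046,0,0,0,0,120],[-0.13,0.0046,0,0,0,0,120],[-0.13,0.0046,0,0,0,0,120],[-0.1,0.0046,0,0,0,0,120],[-0.0465,0,0.05,0,0,0,120],[0,0,0.1,0,0,0,120],[0,0,0.08,0,0,0,120],[0,0,0.04,0,0,0,120],[0,0,0.02,0,0,0,120],[0,0,0,0,0,0,120],[0,0,0,0,0,0,120]]

```text
clock: 42.55
tcp_pos: [0.4854, 0.0711, 0.0818]
orientation: [0.001, 0.657, 0.754, 0.0]
wrist_force: [0.5, 0.8, 0.2]
finger_gap: 0.06
grip_force: 65.0
```

>>> jog_arm:
  increments:
    - [[0,0,0.012,0,0,0,120],[0,0,0.012,0,0,0,120],[0,0,0,0,0,0,120]]

```text
clock: 42.85
tcp_pos: [0.4846, 0.0712, 0.0749]
orientation: [-0.0, 0.657, 0.754, -0.0]
wrist_force: [-0.6, -1.1, -0.5]
finger_gap: 0.0599
grip_force: 65.0
```

>>> jog_arm:
  increments:
    - [[-0.003,0,0.006,0,0,0,120],[0,0,0.004,0,0,0,120],[0,0,0,0,0,0,120]]

```text
clock: 43.15
tcp_pos: [0.4847, 0.0703, 0.0724]
orientation: [-0.0, 0.657, 0.754, -0.0]
wrist_force: [-0.8, -0.1, -1.2]
finger_gap: 0.06
grip_force: 65.0
```

It is over the land now. Down to the shoulder, and release.

>>> jog_arm:
  increments:
    - [[0,0,0.007,0,0,0,120],[0,0,0.006,0,0,0,120],[0,0,0,0,0,0,120],[0,0,0,0,0,0,120]]

```text
clock: 43.55
tcp_pos: [0.4847, 0.0704, 0.0692]
orientation: [-0.0, 0.657, 0.754, -0.0]
wrist_force: [-0.7, -0.2, -1.6]
finger_gap: 0.0597
grip_force: 65.0
```

>>> jog_arm:
  increments:
    - [[0,0,0.003,0,0,0,120],[0,0,0,0,0,0,60],[0,0,0,0,0,0,0],[0,0,0,0,0,0,0],[0,0,0,0,0,0,0],[0,0,-0.08,0,0,0,0],[0,0,-0.14,0,0,0,0],[0,0,-0.14,0,0,0,80],[0,0,0,0,0,0.0455,175],[0,0,0,0,0,0.0455,175],[0,0,0,0,0,0.0455,175],[0,0,0,0,0,0.0455,175],[0,0,0,0,0,0.0455,175],[0,0,0,0,0,0.0455,175],[0,0,0,0,0,0.0455,175],[0,0,0,0,0,0.0455,175],[0,0,0,0,0,0.0455,175],[0,0,0,0,0,0.0455,175],[0,0,0,0,0,0.0448,175],[0,0,0,0,0,0,175]]

```text
clock: 45.55
tcp_pos: [0.4848, 0.0703, 0.1586]
orientation: [0.0, 0.998, 0.069, 0.0]
wrist_force: [1.0, 0.2, -1.0]
finger_gap: 0.0271
grip_force: 0.0
```

```bash
python3 - <<'E'
from h import *
cs=grab();print(lever(cs,SEAT))
plan(*tipxy(SEAT,.7),.09,SEAT[2])
cv2.imwrite("pics/l4.png",np.hstack([cv2.resize(np.ascontiguousarray(cs[n]["pixels"][v:v+80,u:u+80,::-1]),(400,400),interpolation=cv2.INTER_CUBIC) for n,u,v in(("top",270,180),("side",300,170))]))
E
```

```text
(array([ 0.53130468, -0.07029737]), {'top': ([0.19, 0.71], 10), 'side': ([0.33, 0.6], 18)})
t45.6 tcp [0.4848 0.0703 0.1585] a 0.141 tilt 0.000 F [ 0.1  0.6 -0.2] gap 0.0269 grip 0.0 
 TURN 0.0013 SHIFT [-0.1126, 0.5826, 0.2742] |xy| rows@.14: 5 j6->2.84
```

View pics/l4.png

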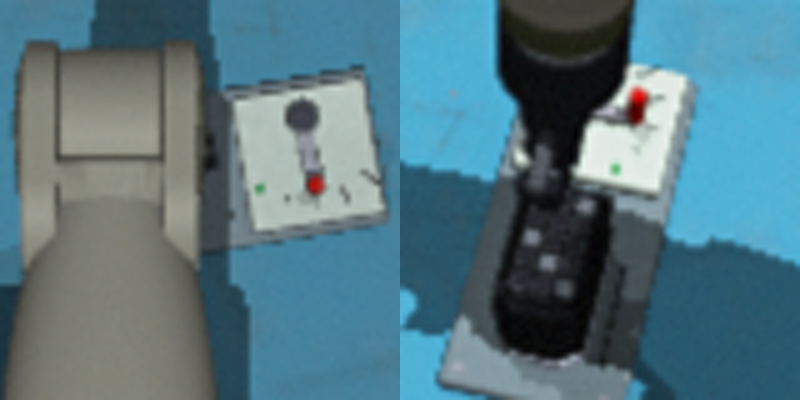

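Stack of three is flush; lever at notch 2 (0.71). Click to notch 3.

>>> jog_arm:
  increments:
    - [[-0.02,0.1,0,0,0,0.0013,175],[-0.023,0.12,0.06,0,0,0,175],[-0.023,0.12,0.07,0,0,0,175],[-0.023,0.12,0.07,0,0,0,175],[-0.0236,0.1226,0.07,0,0,0,175],[0,0,0,0,0,0,175],[0,0,0,0,0,0,175],[0,0,0,0,0,0,175]]

```text
clock: 46.45
tcp_pos: [0.4767, -0.0772, 0.0915]
orientation: [-0.0, 0.998, 0.068, 0.0]
wrist_force: [0.6, -0.7, 0.7]
finger_gap: 0.0267
grip_force: 0.0
```

```bash
python3 - <<'E'
from h import *
plan(*tipxy(SEAT,.7),.042,SEAT[2])
E
```

```text
t46.5 tcp [ 0.4767 -0.0772  0.0915] a 0.135 tilt 0.001 F [ 0.6 -0.7  0.7] gap 0.0267 grip 0.0 
 TURN -0.0006 SHIFT [-0.0001, 0.0023, 0.1982] |xy| rows@.14: 1 j6->2.84
```

>>> jog_arm:
  increments:
    - [[0,0.002,0.08,0,0,0,175],[0,0,0.07,0,0,0,175],[0,0,0.045,0,0,0,175],[0,0,0,0,0,0,175],[0.001,0.03,0,0,0,0,175],[0.003,0.02,0,0,0,0,175],[0.003,0.02,0,0,0,0,175],[0.003,0.02,0,0,0,0,175],[0,0,0,0,0,0,175],[0,0,0,0,0,0,175],[0,0,0,0,0,0,175],[0,-0.015,0,0,0,0,175],[0,0,-0.1,0,0,0,175],[0,0,-0.16,0,0,0,175],[0,0,-0.16,0,0,0,120],[0,0,-0.1,0,0,0,120],[0,0,0,0,0,0,120],[0,0,0,0,0,0,120]]

```text
clock: 48.25
tcp_pos: [0.4817, -0.0963, 0.1726]
orientation: [0.0, 0.998, 0.067, 0.001]
wrist_force: [0.1, 0.5, -0.4]
finger_gap: 0.0456
grip_force: 0.0
```

```bash
python3 - <<'E'
from h import *
cs=grab();print(lever(cs,SEAT))
for t in("cover_mid","cover_large","tray_a"):
    for p,i,k,cf,px in find(t,cs): print(t,p.round(4).tolist(),round(i,3),k,round(cf,2),px)
for n in cs:
    c=cs[n];hsv=cv2.cvtColor(c["pixels"],cv2.COLOR_RGB2HSV);uv=proj(c,[[.5746,.2993,.03]])[0].astype(int);k=np.zeros(hsv.shape[:2],bool);k[uv[1]-16:uv[1]+16,uv[0]-16:uv[0]+16]=1
    m=(hsv[...,0]>108)&(hsv[...,0]<125)&(hsv[...,1]>170)&k;ys,xs=np.nonzero(m);print(n,m.sum(),"bar centre at z.025",ray(c,(xs.mean(),ys.mean()),.025))
plan(.5746,.2993,.1,.624+np.pi/2)
E
```

```text
(array([ 0.53130468, -0.07029737]), {'side': ([0.2, 0.93], 14)})
cover_mid [0.5744, 0.2993, 0.5751] 0.921 2 0.73 [131. 144. 158.]
cover_large [0.5146, 0.4431, 5.7447] 0.95 2 0.68 [126. 138. 150.]
cover_large [0.5279, -0.137, 3.4786] 0.174 -1 0.41 [74. 63. 66.]
tray_a [0.4875, 0.0719, 0.1341] 0.946 1 0.83 [65. 70. 75.]
tray_a [0.4956, 0.0421, 6.4161] 0.944 -1 0.79 [65. 69. 76.]
tray_a [0.675, 0.0658, 6.1232] 0.941 -1 0.66 [191. 177.  62.]
tray_a [0.4897, 0.0682, 0.3813] 0.1 -1 0.54 [18. 19. 21.]
top 21 bar centre at z.025 [0.57521938 0.29642311]
side 29 bar centre at z.025 [0.5735374  0.30322232]
t48.6 tcp [ 0.4811 -0.0963  0.1715] a 0.134 tilt 0.001 F [ 0.6 -0.   0. ] gap 0.0450 grip 0.0 
 TURN -0.6561 SHIFT [1.0661, 1.2285, 0.284] |xy| rows@.14: 12 j6->1.43
```

>>> jog_arm:
  increments:
    - [[0,0,0,0,0,-0.0432,120],[0,0,0,0,0,-0.0432,120],[0,0,0,0,0,-0.0432,120],[0,0,0,0,0,-0.0432,120],[0,0,0,0,0,-0.0432,120],[0,0,0,0,0,-0.0432,120],[0,0,0,0,0,-0.0432,120],[0,0,0,0,0,-0.0432,120],[0,0,0,0,0,-0.0432,120],[0,0,0,0,0,-0.0432,120],[0,0,0,0,0,-0.0432,120],[0,0,0,0,0,-0.0432,120],[0,0,0,0,0,-0.0432,120],[0,0,0,0,0,-0.0432,120],[0,0,0,0,0,-0.0432,120],[0,0,0,0,0,0,120],[0,0,0,0,0,0,120]]

```text
clock: 50.35
tcp_pos: [0.4814, -0.0965, 0.1721]
orientation: [-0.0, 0.469, 0.883, -0.0]
wrist_force: [-0.3, 0.6, 1.1]
finger_gap: 0.0451
grip_force: 0.0
```

```bash
python3 - <<'E'
from h import *
cs=grab();print(lever(cs,SEAT))
for t in("cover_mid",):
    for p,i,k,cf,px in find(t,cs): print(t,p.round(4).tolist(),round(i,3),k,round(cf,2),px)
plan(.5745,.2994,.1,.6+np.pi/2)
E
```

```text
(array([ 0.53130468, -0.07029737]), {'side': ([0.27, 0.93], 15)})
cover_mid [0.5746, 0.2998, 0.5929] 0.916 2 0.94 [129. 142. 157.]
t50.5 tcp [ 0.4814 -0.0965  0.1722] a 2.168 tilt 0.000 F [-0.7 -0.3  0.1] gap 0.0456 grip 0.0 
 TURN -0.0009 SHIFT [1.0968, 1.2014, 0.2888] |xy| rows@.14: 12 j6->1.45
```

>>> jog_arm:
  increments:
    - [[0.0844,0.0924,0,0,0,0,120],[0.0844,0.0924,0,0,0,0,120],[0.0844,0.0924,0,0,0,0,120],[0.0844,0.0924,0,0,0,0,120],[0.0844,0.0924,0,0,0,0,120],[0.0844,0.0924,0,0,0,0,120],[0.0844,0.0924,0,0,0,0,120],[0.0844,0.0924,0,0,0,0,120],[0.0844,0.0924,0,0,0,0,120],[0.0844,0.0924,0,0,0,0,120],[0.0844,0.0924,0.09,0,0,0,120],[0.0844,0.0924,0.1,0,0,0,120],[0.0844,0.0924,0.1,0,0,0,120],[0,0,0,0,0,0,120],[0,0,0,0,0,0,120],[0,0,0,0,0,0,120],[0,0,0,0,0,0,120]]

```text
clock: 52.25
tcp_pos: [0.5757, 0.2985, 0.1013]
orientation: [0.001, 0.468, 0.884, 0.001]
wrist_force: [0.2, 0.0, -0.2]
finger_gap: 0.045
grip_force: 0.0
```

```bash
python3 - <<'E'
from h import *
plan(.5745,.2996,.018,.597+np.pi/2)
cs=grab();S=[]
for n in cs:
  for m,uv,cf in cuts("tray_a",n):
    g=ray(cs[n],uv,.07)
    if np.linalg.norm(g-SEAT[:2])<.05: print("stack",n,cf,m.sum(),fit(cs,{n:m},"tray",SEAT[:2],.04,[SEAT[2]]))
E
```

```text
t52.2 tcp [0.5757 0.2985 0.1013] a 2.168 tilt 0.002 F [ 0.2  0.  -0.2] gap 0.0450 grip 0.0 
 TURN 0.0000 SHIFT [0.0067, -0.0023, 0.3331] |xy| rows@.14: 1 j6->1.45
stack top 0.9 414.0 (array([0.48526802, 0.07128959, 0.14116019]), np.float64(0.9506036813451355))
stack side 0.74 547.0 (array([0.48796391, 0.06484376, 0.1210388 ]), np.float64(0.9460579448225227))
```

>>> jog_arm:
  force: 60
  increments:
    - [[0.0067,-0.0023,0.1,0,0,0,120],[0,0,0.1,0,0,0,120],[0,0,0.08,0,0,0,120],[0,0,0.045,0,0,0,120],[0,0,0.008,0,0,0,120],[0,0,0,0,0,0,120],[0,0,0,0,0,0,255],[0,0,0,0,0,0,255],[0,0,0,0,0,0,255],[0,0,0,0,0,0,255],[0,0,0,0,0,0,255],[0,0,0,0,0,0,255]]

```text
clock: 53.65
tcp_pos: [0.5746, 0.3008, 0.0179]
orientation: [0.001, 0.467, 0.884, 0.001]
wrist_force: [-1.1, 0.1, 5.4]
finger_gap: 0.01
grip_force: 61.5
```

```bash
python3 - <<'E'
from h import *
plan(.5745,.2996,.018,.597+np.pi/2)
plan(.4852,.0713,.16,SEAT[2]+np.pi/2)
E
```

```text
t53.6 tcp [0.5746 0.3008 0.0179] a 2.169 tilt 0.003 F [-1.1  0.1  5.4] gap 0.0100 grip 61.5 
 TURN 0.0005 SHIFT [-0.0037, -0.0029, -0.0003] |xy| rows@.14: 1 j6->1.45
t53.6 tcp [0.5746 0.3008 0.0179] a 2.169 tilt 0.003 F [-1.1  0.1  5.4] gap 0.0100 grip 61.5 
 TURN 0.1469 SHIFT [-0.8609, -0.4781, -0.5689] |xy| rows@.14: 8 j6->1.58
```

>>> jog_arm:
  increments:
    - [[0,0,-0.04,0,0,0,255],[0,0,-0.08,0,0,0,255],[0,0,-0.13,0,0,0,255],[0,0,-0.15,0,0,0,255],[0,0,-0.13,0,0,0,255],[0,0,-0.08,0,0,0,255],[0,0,0,0,0,0.0367,255],[0,0,0,0,0,0.0367,255],[0,0,0,0,0,0.0367,255],[0,0,0,0,0,0.0368,255],[-0.06,-0.034,0,0,0,0,255],[-0.11,-0.0612,0,0,0,0,255],[-0.11,-0.0612,0,0,0,0,255],[-0.11,-0.0612,0,0,0,0,255],[-0.11,-0.0612,0,0,0,0,255],[-0.11,-0.0612,0,0,0,0,255],[-0.11,-0.0612,0,0,0,0,255],[-0.09,-0.05,0,0,0,0,255],[-0.048,-0.027,0,0,0,0,255],[0,0,0,0,0,0,255]]

```text
clock: 55.65
tcp_pos: [0.4839, 0.0705, 0.1694]
orientation: [0.0, 0.658, 0.753, -0.0]
wrist_force: [0.2, 0.6, 0.1]
finger_gap: 0.0102
grip_force: 60.8
```

>>> jog_arm:
  increments:
    - [[0,0,0,0,0,0,255],[0,0,0,0,0,0,255],[0,0,0,0,0,0,255]]

```text
clock: 55.95
tcp_pos: [0.4848, 0.0724, 0.169]
orientation: [0.0, 0.657, 0.754, 0.0]
wrist_force: [-0.2, 0.3, -0.1]
finger_gap: 0.0103
grip_force: 60.8
```

```bash
python3 - <<'E'
from h import *
plan(.4849,.072,.106,SEAT[2]+np.pi/2)
cs=grab();print(lever(cs,SEAT))
b=cs["side"]["pixels"][170:270,290:390,::-1];cv2.imwrite("pics/c6.png",cv2.resize(np.ascontiguousarray(b),(600,600),interpolation=cv2.INTER_CUBIC))
E
```

```text
t56.0 tcp [0.4848 0.0724 0.169 ] a 1.709 tilt 0.000 F [-0.2  0.3 -0.1] gap 0.0103 grip 60.8 
 TURN 0.0005 SHIFT [-0.0017, 0.0002, 0.2519] |xy| rows@.14: 1 j6->1.58
(array([ 0.53130468, -0.07029737]), {'top': ([0.26, 1.04], 7), 'side': ([0.06, 1.05], 11)})
```

View pics/c6.png

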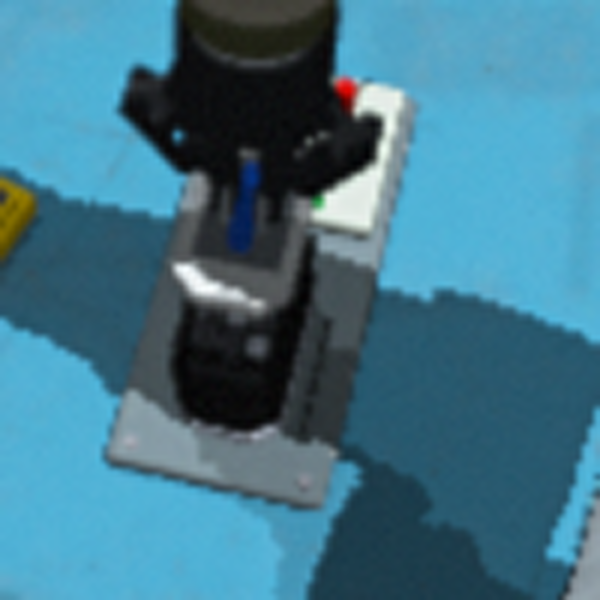

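The cover is held level above the stack, cut end forward; lever reads 1.04–1.05. Lower it gently.

>>> jog_arm:
  increments:
    - [[-0.001,0,0.04,0,0,0,255],[0,0,0.08,0,0,0,255],[0,0,0.08,0,0,0,255],[0,0,0.045,0,0,0,255],[0,0,0.01,0,0,0,255],[0,0,0.01,0,0,0,255],[0,0,0,0,0,0,255],[0,0,0,0,0,0,255]]

```text
clock: 56.85
tcp_pos: [0.4851, 0.0713, 0.1034]
orientation: [0.001, 0.657, 0.754, 0.0]
wrist_force: [0.8, -0.1, -0.8]
finger_gap: 0.0104
grip_force: 60.8
```

>>> jog_arm:
  increments:
    - [[0,0,0.008,0,0,0,255],[0,0,0,0,0,0,255],[0,0,0,0,0,0,255]]

```text
clock: 57.15
tcp_pos: [0.4845, 0.0713, 0.1009]
orientation: [0.0, 0.657, 0.754, 0.0]
wrist_force: [0.2, 0.9, 0.3]
finger_gap: 0.0101
grip_force: 60.8
```

>>> jog_arm:
  increments:
    - [[0,0,0.006,0,0,0,255],[0,0,0.005,0,0,0,255],[0,0,0,0,0,0,255],[0,0,0,0,0,0,255]]

```text
clock: 57.55
tcp_pos: [0.4844, 0.0713, 0.0979]
orientation: [-0.0, 0.657, 0.754, -0.0]
wrist_force: [0.2, -1.3, -1.0]
finger_gap: 0.0102
grip_force: 60.9
```

Seated height reached (expected 0.0979). Release, retreat and check.

>>> jog_arm:
  increments:
    - [[0,0,0.001,0,0,0,255],[0,0,0,0,0,0,180],[0,0,0,0,0,0,130],[0,0,0,0,0,0,130],[0,0,0,0,0,0,130],[0,0,-0.06,0,0,0,130],[0,0,-0.12,0,0,0,130],[0,0,-0.15,0,0,0,130],[0,0,-0.1,0,0,0,130],[-0.14,0,0,0,0,0,130],[-0.14,0,0,0,0,0,130],[-0.14,0,0,0,0,0,130],[-0.14,0,0,0,0,0,130],[-0.14,0,0,0,0,0,130],[-0.14,0,0,0,0,0,130],[-0.14,0,0,0,0,0,130],[-0.14,0,0,0,0,0,130],[0,0,0,0,0,0,130],[0,0,0,0,0,0,130]]

```text
clock: 59.45
tcp_pos: [0.5224, -0.2066, 0.2049]
orientation: [-0.001, 0.658, 0.753, 0.0]
wrist_force: [0.0, 0.3, 0.6]
finger_gap: 0.0419
grip_force: 0.0
```

```bash
python3 - <<'E'
from h import *
cs=grab();print(lever(cs,SEAT))
for n in cs:
  for t in("tray_a","cover_mid"):
    for m,uv,cf in cuts(t,n):
      if np.linalg.norm(ray(cs[n],uv,.07)-SEAT[:2])<.1:
        print(t,n,round(cf,2),m.sum(),np.round(uv))
        if t=="cover_mid": print([(z,fit(cs,{n:m},t,SEAT[:2],z,[SEAT[2]])) for z in(.094,.1,.106)])
print([ (p.round(3),round(i,2)) for t in("cover_small","cover_large") for p,i,*_ in find(t,cs)][:4])
cv2.imwrite("pics/f1.png",np.hstack([cv2.resize(np.ascontiguousarray(cs[n]["pixels"][v:v+80,u:u+80,::-1]),(400,400),interpolation=cv2.INTER_CUBIC) for n,u,v in(("top",265,175),("side",300,170))]))
E
```

```text
(array([ 0.53130468, -0.07029737]), {'top': ([0.09, 1.03], 8), 'side': ([0.26, 0.97], 20)})
cover_mid top 0.63 440.0 [296. 213.]
[(0.094, (array([0.48280842, 0.06970814, 0.10808132]), np.float64(0.9429749616403962))), (0.1, (array([0.4825543 , 0.06930088, 0.10837227]), np.float64(0.9432307197440601))), (0.106, (array([0.48221773, 0.06937934, 0.10887929]), np.float64(0.9436530629928084)))]
tray_a side 0.51 3.0 [331. 234.]
tray_a side 0.43 52.0 [329. 238.]
[(array([ 0.598, -0.276,  0.31 ]), np.float64(0.94)), (array([0.515, 0.443, 5.773]), np.float64(0.95))]
```

View pics/f1.png

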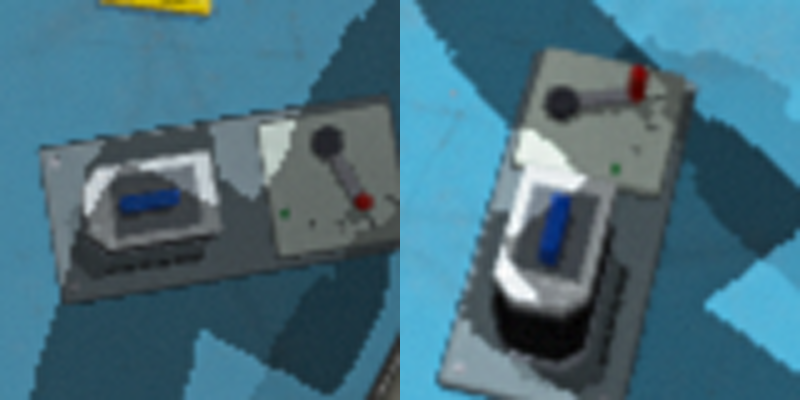

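The cover sits level and flush on the three-tray stack, the lever reads about 1.03 (three dots), and the other covers are where they were. I'm handing it in.

```bash
python3 -c "
from workcell import ticket
print(ticket.hand_in())"
```

```text
the job is handed in; nothing more can be done
None
```

The job is handed in, with no verdict returned: three trays (the only ones present) are stacked on the base, each counted as it was placed, the lever reads about 1.03 rad (third notch), the 62 x 100 mm cover is on top, and the other two covers are where they started; I did not re-measure the green board at the end.

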